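Set the cam-locked end stop on the slotted rail to the gauge block

ROBOT

A 6-joint arm with a two-finger parallel gripper is mounted at the origin on the work surface; the furniture and walls round the work are solid. World frame = base frame: x ahead of the robot, y to its left, z up, the work surface at z = 0. Lengths are in m, angles in rad, forces in N, time in s.
With the tool pointing down it reaches from about 0.3 to 0.775 m from the base axis. Payload 14.6 kg.
Tool frame: the origin (TCP) lies on the front face of the gripper's body, between the roots of the fingers; the fingertips stand 97 mm ahead of it and the grasp point (between the pads) lies 78 mm ahead of it; z points along the fingers, y is the direction in which the jaws open and shut (so a half turn about z gives the same grasp; the last joint's range is limited). The gripper opens to 94 mm and grips with 3 to 60 N. Pads are 16 mm wide; open, the fingers measure 119 mm over their backs; the gripper's body (75 mm by 177 mm) begins 78 mm behind the grasp point.
Start: joints at [1.13, 0.3, 1.521, -0, 1.321, -0.067], TCP at [0.201, 0.512, 0.303] pointing down, gripper open.
Joint ranges: [-3.03, 3.03], [-0.79, 2.21], [0.23, 2.52], [-1.04, 4.18], [0, 3.07], [-2.55, 2.55]. Speed limits (rad/s): [2.22, 2.22, 2.57, 3.14, 3.14, 3.14].

INTERFACE

Orientations are given as [roll, pitch, yaw] about the fixed x, y, z axes, in that order (R = Rz(yaw) Ry(pitch) Rx(roll)).
In Python, from station import ctrl gives the robot as it stands. The module is installed in compiled form; this text tells all that it offers.
- The arm moves only by the shell command python3 -m pendant 'ROWS' [FORCE]. ROWS is JSON, a list of rows, each an object of numbers: "rx", "ry", "rz": the turn, a rotation vector about the tool's x, y, z each as a share of 4 degrees, from -1 to 1; "tx", "ty", "tz": the shift along the tool's x, y, z each as a share of 0.04 m, from -1 to 1; "grip": the gripper command: -1 is fully open, 1 is shut, values between are in proportion. A call has 1 to 8 rows; each row shifts and turns the pose as measured when the row begins, along the tool's axes as they then stand; what a row does not reach is not made up. A row lasts 1/12 s, in which the tool goes at most 41.7 mm and 7.16 degrees, less where a joint would pass 70% of its speed; a pose out of reach is approached as far as the arm can. A call with a number of a shift or a turn outside -1 to 1 is refused whole. A call with a gripper value outside its range is refused whole. The fingers move at their own pace and stop on an object; FORCE is the grip in N (left out, the last holds). Time passes only in rows, so rows that do not move let the fingers close. It gives the time, the measured TCP pose, the force and the opening at its end, in the units of the state.
- ctrl.get_obs(): the state, without advancing time (a new reading comes with each control period).
- ctrl.camera(name): name is "side" or "top"; returns a dict with "pixels" (400x640x3 uint8, blue, green, red), "fx", "fy", "cx", "cy" (pixels), "world_from_camera" (4x4, takes a point from camera to world coordinates). Camera axes: x right, y up, looking along -z (the intrinsics and any distortion apply to the point x, -y, -z); pixel columns grow to the right and rows downward; lengths in m; the calibration is good to about 2 mm. A picture is of the moment at which its call begins. There is no depth.
- ctrl.hand_in(): hands the job in, once; it reports no verdict.
The state is a dict: "time_s": time; "qpos": joint angles; "joint_vel": joint speeds; "tau": joint torques, N m; "ee_pos": TCP position; "eef_rot": TCP orientation; "force": force on the tool from outside, world axes, zero at the start; "moment": the same for the moment, N m; "grip_width": finger opening in m.
Only numpy, scipy, OpenCV 4.12 (cv2) and the standard library are available. Lean on these libraries where they do the work, as an engineer would, in place of code of your own. Each camera call takes 0.05 s, during which the arm holds its last target.

TASK

Set the loose end stop on the slotted rail to the gauge block: pass its T-foot down through the slot, beyond the gauge block from the fence, and turn the stop a quarter turn so that the foot catches under the lips and the block sits square across the rail. Slide it along until the gauge block, still flat on the rail, is held flush between the stop and the fence with no gap on either side, then press the cam lever fully down to lock it. Leave the other things on the bench where they are.

Things in the scene. Friction and masses are not known exactly. Their poses are not given: they have to be found in the camera images.
- rail: Grey anodised rail fixed on the bench, 70 (x) x 260 (y) x 50 mm; origin: centre of underside. T-channel along its top, closed by end caps at y = +/-124 mm: slot 21 mm wide through lips 9 mm thick (z 41 to 50), below them a cavity 48 mm wide, z 23 to 41. A low fence, 18 mm high, 70 wide, is screwed across the top at the -y end, its inner face at y = -112 mm.
- stop_grip (a point): Centre of the grip web of the loose dark-steel end stop, which starts upright on its T-foot; axes are the stop's, z up, x along the block. Web 48 (x) x 20 (y) x 34 mm. Below it the base block, 90 (x) x 44 (y) x 18 mm, top 17 mm below this point, centred on the T-bolt's vertical axis, which lies 16 mm from this point towards -x. Total height 74 mm, foot underside 57 mm below, 0.36 kg.
- stop_seat (a point): On the T-bolt's axis at the underside of the stop's base block: 35 mm below and 16 mm towards -x of the grip point, same axes. On the rail's top face when seated. The stop can be turned either way in the slot and turns and slides freely until locked.
- foot_top (a point): On the T-bolt's axis at the foot's top face. Foot 40 (stop's x) x 18 (y) x 10 mm, lower long edges chamfered 4 mm, on a round neck of 15 mm. Lever at 0: 12 mm below stop_seat, so 3 mm play under the lips when seated; the lever draws it up 3.3 mm per rad, until it grips the lips.
- lever (a joint): Cam lever on the stop, rad. 0: open, 60 degrees above level, leaning out to the stop's -x. 1.05: locked, pressed down level, pointing to the stop's -x; hard stop. Starts at 0 to 0.2. Pivot (axis along the stop's y) 40 mm towards -x of the grip point and 7 mm below it. Stays where left; needs about 3 to 10 N near its end, most as the cam grips.
- lever_tip (a point): Centre of the rounded end of the cam lever's black sleeve, 63 mm from the pivot; the sleeve is 14 mm thick from 23 to 70 mm from the pivot.
- gauge_mid (a point): Centre of the grey gauge block, 32 (x) x 60 (y) x 14 mm (z), lying flat on the rail's top over the slot, length about along the rail, 6 to 30 mm off the fence and a little askew; loose, slides easily when pushed.
- caliper: Bystander: steel caliper with a long beam, 235 x 78 x 12 mm, lying flat just on the robot's side of the rail; origin under its centre.
- loupe: Bystander: black eye loupe, 39 mm across, 31 mm high, standing close to the end stop; origin under its centre.
- eraser: Bystander: blue and white eraser, 23 x 49 x 13 mm, lying close to the end stop; origin under its centre.
- tweezers_straight: Bystander: steel tweezers, 14 x 125 x 10 mm, lying along the far side of the rail; origin under its centre.
- tape_roll_green: Bystander: roll of tape, 98 mm across, 27 mm high, lying flat at the back, does not move; origin under its centre.
- label_box: Bystander: small carton, 89 x 70 x 51 mm, at the back, does not move; origin under its centre.
- finger_cots: Bystander: small white carton, 63 x 95 x 45 mm, at the back, does not move; origin under its centre.
Not all that is in view belongs to the job. There is more than one size of the part that bears gauge_mid; the job needs the larger.

How it is judged:
On the way, in this order (a step that is already met when the one before it is completed fails the run):
1. the T-foot is through the slot, below the lips, with the lever still open (x of foot_top in the frame of rail between -0.008 and 0.008 m and y of foot_top in the frame of rail between -0.11 and 0.11 m and z of foot_top in the frame of rail below 0.041 m and value of joint lever below 0.5 rad), for 0.1 s.
2. the stop is turned so that the foot lies across the slot under both lips, lever still open (all of step 1 and angle between the x axis of stop_seat and the x axis of rail, either way round below 0.2 rad), for 0.1 s.
At the end, for the whole second after the job is handed in: Stop seated on the rail (4 mm, 4.5 deg), foot in the channel, square across it within 7 deg; gauge block flat on the rail, along it within 5.5 deg, within 3 mm of the fence; stop within 4 mm of where fence, gauge block and stop all touch; lever at 0.97 rad or more (x of foot_top in the frame of rail between -0.008 and 0.008 m and y of foot_top in the frame of rail between -0.11 and 0.11 m and z of foot_top in the frame of rail between 0.034 and 0.045 m and angle between the x axis of stop_seat and the x axis of rail, either way round below 0.12 rad and x of stop_seat in the frame of rail between -0.006 and 0.006 m and y of stop_seat in the frame of rail between -0.034 and -0.026 m and z of stop_seat in the frame of rail between 0.046 and 0.054 m and angle between stop_seat's own z axis and vertical below 0.08 rad and y of gauge_mid in the frame of rail between -0.085 and -0.079 m and x of gauge_mid in the frame of rail between -0.012 and 0.012 m and z of gauge_mid in the frame of rail between 0.053 and 0.061 m and angle between the y axis of gauge_mid and the y axis of rail, either way round below 0.1 rad and value of joint lever above 0.97 rad).
It fails at once if a bystander is pushed more than 30 mm (distance of any of caliper, loupe, eraser, tweezers_straight from where it was at the start of the episode above 0.03 m).
It also fails if it takes over 58 s, if anything falls off the work surface, if the arm or the gripper's body presses on something with over 40 N, if the wrist force passes 120 N, or if a joint passes its speed limit or range.

## Working session

There is one attempt and no reset: what is moved stays moved. The work goes in short steps, Python scripts to look and compute and a shell command to move; the robot and the scene stay as the last step left them, time stands still between calls to the robot, and variables do not carry over. Pictures are saved under pics/ and viewed, and the job is handed in when it is done.

```bash
mkdir -p pics; ls
cat > h.py <<'E'
import numpy as np, cv2
from station import ctrl
def snap(n,f=None):
    c=ctrl.camera(n); 
    if f: cv2.imwrite('pics/'+f,c['pixels'])
    return c
def ray(c,u,v):
    T=np.array(c['world_from_camera']); d=np.array([(u-c['cx'])/c['fx'],-(v-c['cy'])/c['fy'],-1.0])
    return T[:3,3],T[:3,:3]@d
def onz(c,u,v,z):
    o,d=ray(c,u,v); return o+d*(z-o[2])/d[2]
def proj(c,p):
    T=np.array(c['world_from_camera']); q=T[:3,:3].T@(np.array(p)-T[:3,3])
    return c['cx']+c['fx']*q[0]/-q[2], c['cy']-c['fy']*q[1]/-q[2]
E
python3 - <<'E'
from h import *
for n in('top','side'):
    c=snap(n,n+'0.png'); print({k:(v if k!='pixels' else v.shape) for k,v in c.items()})
print(ctrl.get_obs())
E
```

```text
pics
{'pixels': (400, 640, 3), 'fx': 380.5493000689985, 'fy': 380.5493000689985, 'cx': 323.08002420449714, 'cy': 197.86637469437923, 'world_from_camera': array([[ 0.01865352,  0.98539147, -0.16927992,  0.38150818],
       [-0.99970898,  0.02097244,  0.01192091,  0.0268823 ],
       [ 0.01529697,  0.16900829,  0.98549592,  0.95743677],
       [ 0.        ,  0.        ,  0.        ,  1.        ]])}
{'pixels': (400, 640, 3), 'fx': 397.2984937755612, 'fy': 397.2984937755612, 'cx': 319.72168980844026, 'cy': 206.21432428501396, 'world_from_camera': array([[ 0.78858354, -0.33783426,  0.51381321,  1.08877858],
       [ 0.61484111,  0.44719439, -0.64960571, -0.67465532],
       [-0.01031532,  0.82818186,  0.56036453,  0.69277721],
       [ 0.        ,  0.        ,  0.        ,  1.        ]])}
{'time_s': 0.1, 'qpos': array([ 1.13041907e+00,  3.00431600e-01,  1.52148780e+00, -3.80482753e-05,
        1.32068471e+00, -6.65862849e-02]), 'joint_vel': array([ 0.00103854, -0.00162414,  0.00018591,  0.00082782, -0.00138031,
        0.00082518]), 'tau': array([ 1.21415537e-04, -5.32639289e+01, -3.53286374e+01,  7.09256739e-02,
        2.34449934e-02, -3.78789139e-05]), 'ee_pos': array([0.20078075, 0.51191157, 0.3021474 ]), 'eef_rot': array([-3.14058099e+00, -3.05260079e-05,  2.76781110e+00]), 'force': array([-1.39173823,  1.56870946, -1.75023987]), 'moment': array([-0.01569863,  0.03957277,  0.00857925]), 'grip_width': 0.09379496100284188}
```

View pics/top0.png

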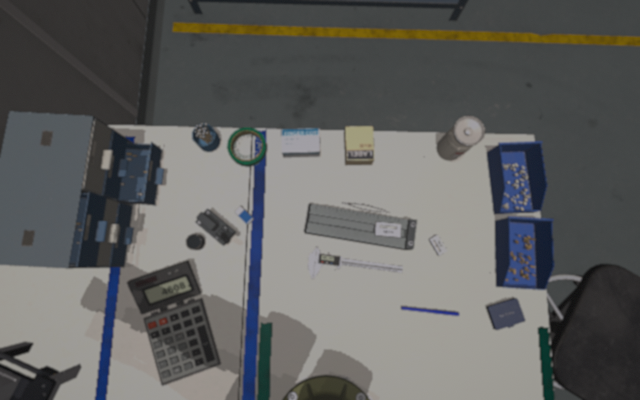

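View pics/side0.png

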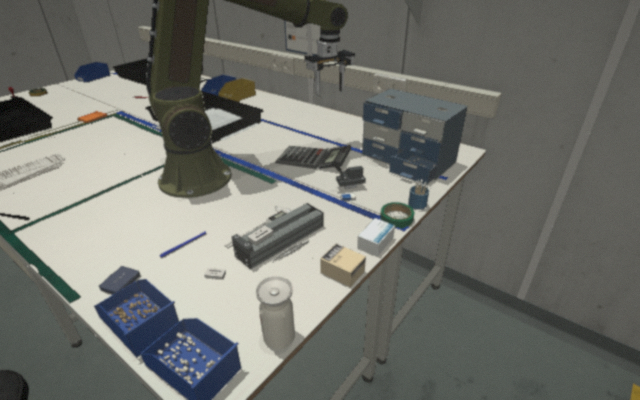

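The rail runs from (307,220) to (414,232) in the top view with the fence on the right. The gauge block is at (388,229), and the small decoy is at (437,243). The stop is at (215,226), with the eraser at (246,215) and the loupe at (195,241). I'll zoom in next.

Run:
```python
from h import *
a=cv2.imread('pics/top0.png')
cv2.imwrite('pics/t_stop.png',cv2.resize(a[195:265,180:270],None,fx=8,fy=8,interpolation=cv2.INTER_CUBIC))
cv2.imwrite('pics/t_rail.png',cv2.resize(a[190:290,295:425],None,fx=6,fy=6,interpolation=cv2.INTER_CUBIC))
b=cv2.imread('pics/side0.png')
cv2.imwrite('pics/s_stop.png',cv2.resize(b[150:220,320:420],None,fx=8,fy=8,interpolation=cv2.INTER_CUBIC))
cv2.imwrite('pics/s_rail.png',cv2.resize(b[195:275,225:330],None,fx=7,fy=7,interpolation=cv2.INTER_CUBIC))
```

```text
(no output)
```

View pics/t_stop.png

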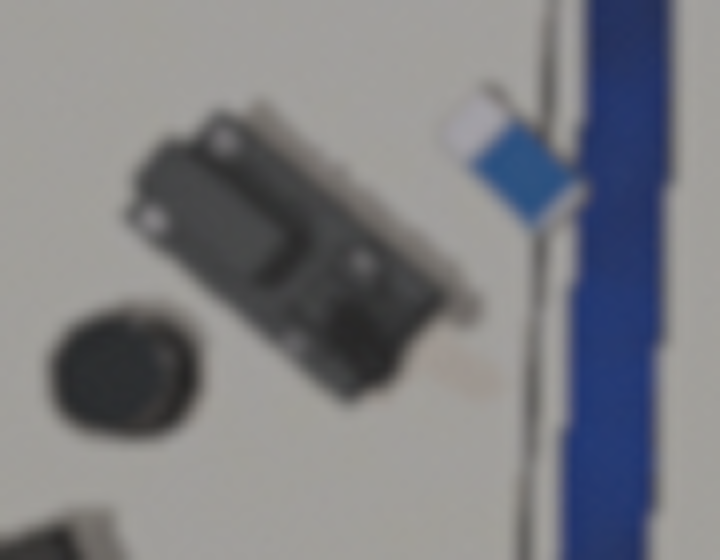

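View pics/t_rail.png

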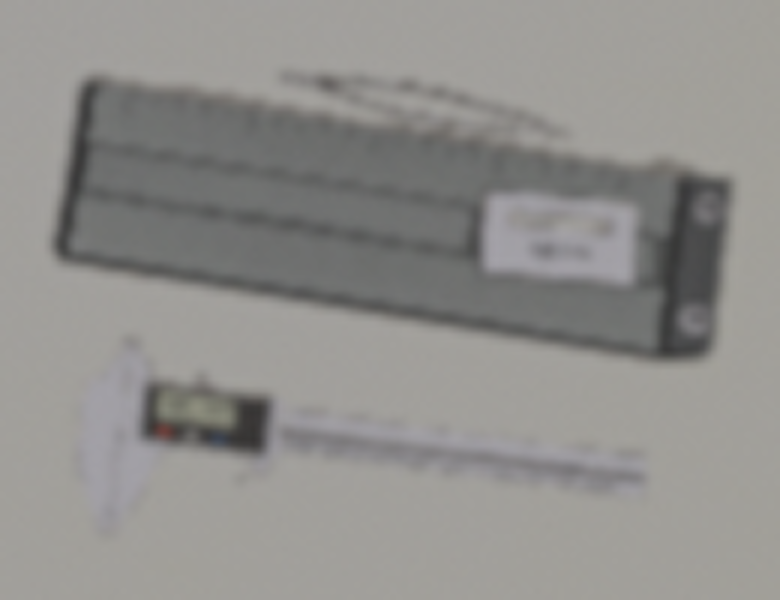

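View pics/s_stop.png

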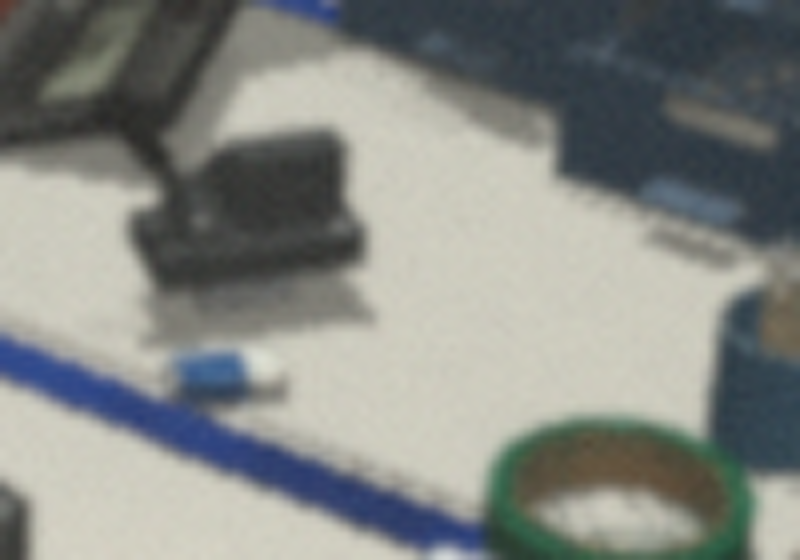

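View pics/s_rail.png

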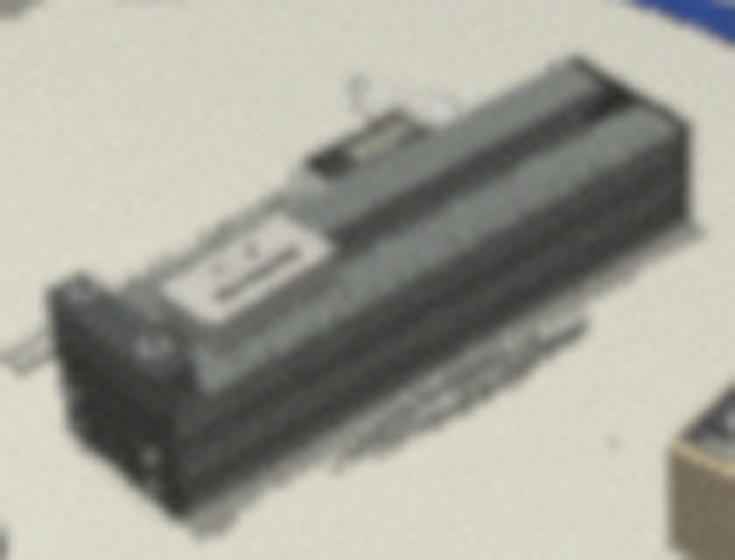

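Run:
```python
from h import *
ct=snap('top');cs=snap('side')
def P(c,pts,off,s,z): return np.array([onz(c,off[0]+(x+.5)/s-.5,off[1]+(y+.5)/s-.5,z)[:2] for x,y in pts])*1000
r=np.round
wt=P(ct,[(140,190),(180,145),(300,235),(265,280)],(180,195),8,.074)
bt=P(ct,[(215,110),(128,210),(350,400),(440,300)],(180,195),8,.040)
print('web',r(wt),wt.mean(0)); print('base',r(bt),bt.mean(0))
d=bt[0]+bt[1]-bt[2]-bt[3]; print('yaw',np.degrees(np.arctan2(d[1],d[0])), np.linalg.norm(bt[0]-bt[3]),np.linalg.norm(bt[0]-bt[1]))
sl=P(ct,[(95,145),(470,203),(85,192),(470,250)],(295,190),6,.05)
print('slot',r(sl,1))
for a,b in((0,1),(2,3)):
  e=sl[a]-sl[b]; print(np.degrees(np.arctan2(-e[0],e[1])))
ed=P(ct,[(62,258),(658,350),(95,80),(680,172)],(295,190),6,.05); print('edges',r(ed,1))
for a,b in((0,1),(2,3)):
  e=ed[a]-ed[b]; print(np.degrees(np.arctan2(-e[0],e[1])))
g=P(ct,[(487,197),(637,207),(634,285),(483,270)],(295,190),6,.064); print('gauge',r(g,1),g.mean(0))
# side
sr=P(cs,[(575,55),(690,120),(200,385),(640,100),(345,255)],(225,195),7,.05); print('side rail far corners',r(sr,1))
gs=P(cs,[(160,285),(205,322),(335,248),(280,210)],(225,195),7,.064); print('gauge side',r(gs,1),gs.mean(0))
ws=P(cs,[(208,150),(330,130),(345,150),(222,165)],(320,150),8,.074); print('web side',r(ws,1))
```

```text
web [[479. 308.]
 [492. 297.]
 [467. 261.]
 [453. 270.]] [472.82619377 284.01958855]
base [[507. 298.]
 [476. 322.]
 [421. 252.]
 [451. 227.]] [464.0448284  274.56535116]
yaw 51.713230930507066 90.6761302761091 39.09613997220681
slot [[ 498.    45.6]
 [ 477.8 -104.7]
 [ 479.1   49.1]
 [ 459.  -104.6]]
-7.672593938293481
-7.434024371864504
edges [[ 452.6   57.6]
 [ 420.9 -179. ]
 [ 524.4   46.2]
 [ 492.  -189.1]]
-7.624082636026184
-7.83712679646363
gauge [[ 478.8 -109.4]
 [ 476.1 -168.5]
 [ 445.4 -166.9]
 [ 450.1 -107.7]] [ 462.59937976 -138.10789864]
side rail far corners [[ 456.8   63.1]
 [ 524.2   54.4]
 [ 485.5 -181.7]
 [ 499.2   53.4]
 [ 474.5  -95.1]]
gauge side [[ 446.3 -161.7]
 [ 474.9 -166.9]
 [ 482.  -106.9]
 [ 449.  -102.3]] [ 463.03519155 -134.45485912]
web side [[453.7 265.3]
 [483.8 309.1]
 [497.8 298.5]
 [465.3 258.5]]
```

```bash
python3 -m pendant '[{"rz":1,"grip":0.1},{"rz":1,"grip":0.1},{"rz":1,"grip":0.1},{"rz":1,"grip":0.1},{"rz":1,"grip":0.1},{"rz":1,"grip":0.1},{"rz":1,"grip":0.1},{"rz":1,"grip":0.1}]' 30
```

```text
$[0]: bad value
```

```bash
python3 -m pendant '[{"tx":0,"ty":0,"tz":0,"rx":0,"ry":0,"rz":1,"grip":0.1},{"tx":0,"ty":0,"tz":0,"rx":0,"ry":0,"rz":1,"grip":0.1}]' 30
```

```text
time_s: 0.37
ee_pos: [0.2008, 0.5119, 0.302]
eef_rot: [-3.14, 0.0, 2.626]
force: [-0.7, -1.1, 0.0]
grip_width: 0.0841
```

```bash
python3 -m pendant '[{"tx":0,"ty":0,"tz":0,"rx":0,"ry":0,"rz":1,"grip":0.1},{"tx":0,"ty":0,"tz":0,"rx":0,"ry":0,"rz":1,"grip":0.1},{"tx":0,"ty":0,"tz":0,"rx":0,"ry":0,"rz":1,"grip":0.1},{"tx":0,"ty":0,"tz":0,"rx":0,"ry":0,"rz":1,"grip":0.1},{"tx":0,"ty":0,"tz":0,"rx":0,"ry":0,"rz":1,"grip":0.1},{"tx":0,"ty":0,"tz":0,"rx":0,"ry":0,"rz":1,"grip":0.1},{"tx":0,"ty":0,"tz":0,"rx":0,"ry":0,"rz":1,"grip":0.1},{"tx":0,"ty":0,"tz":0,"rx":0,"ry":0,"rz":1,"grip":0.1}]' 30
python3 -m pendant '[{"tx":0,"ty":0,"tz":0,"rx":0,"ry":0,"rz":1,"grip":0.1},{"tx":0,"ty":0,"tz":0,"rx":0,"ry":0,"rz":1,"grip":0.1},{"tx":0,"ty":0,"tz":0,"rx":0,"ry":0,"rz":1,"grip":0.1},{"tx":0,"ty":0,"tz":0,"rx":0,"ry":0,"rz":1,"grip":0.1},{"tx":0,"ty":0,"tz":0,"rx":0,"ry":0,"rz":1,"grip":0.1},{"tx":0,"ty":0,"tz":0,"rx":0,"ry":0,"rz":1,"grip":0.1},{"tx":0,"ty":0,"tz":0,"rx":0,"ry":0,"rz":1,"grip":0.1},{"tx":0,"ty":0,"tz":0,"rx":0,"ry":0,"rz":1,"grip":0.1}]' 30
python3 -m pendant '[{"tx":0,"ty":0,"tz":0,"rx":0,"ry":0,"rz":1,"grip":0.1},{"tx":0,"ty":0,"tz":0,"rx":0,"ry":0,"rz":1,"grip":0.1},{"tx":0,"ty":0,"tz":0,"rx":0,"ry":0,"rz":1,"grip":0.1},{"tx":0,"ty":0,"tz":0,"rx":0,"ry":0,"rz":1,"grip":0.1},{"tx":0,"ty":0,"tz":0,"rx":0,"ry":0,"rz":1,"grip":0.1},{"tx":0,"ty":0,"tz":0,"rx":0,"ry":0,"rz":1,"grip":0.1},{"tx":0,"ty":0,"tz":0,"rx":0,"ry":0,"rz":1,"grip":0.1},{"tx":0,"ty":0,"tz":0,"rx":0,"ry":0,"rz":1,"grip":0.1}]' 30
cat >> h.py <<'E'
def plan(x,y,z,yawdeg):
    o=ctrl.get_obs(); p=o['ee_pos']; r=o['eef_rot']; a=r[2]
    d=np.array([x,y,z])-p
    tx=d[0]*np.cos(a)+d[1]*np.sin(a); ty=d[0]*np.sin(a)-d[1]*np.cos(a)
    dy=(np.degrees(a)-yawdeg+180)%360-180
    print('t',o['time_s'],'pos',p.round(4),'rpy',np.degrees(r).round(2),'w',o['grip_width'].round(4) if hasattr(o['grip_width'],'round') else o['grip_width'],'F',o['force'].round(1))
    print('shares total tx %.3f ty %.3f tz %.3f rz %.3f'%(tx/.04,ty/.04,-d[2]/.04,dy/4))
E
python3 -c "
from h import *
plan(.474,.2855,.25,51.5)"
```

```text
time_s: 1.03
ee_pos: [0.2006, 0.5115, 0.3005]
eef_rot: [-3.138, 0.003, 2.039]
force: [0.5, 0.3, -0.4]
grip_width: 0.0426
time_s: 1.7
ee_pos: [0.2004, 0.5111, 0.2989]
eef_rot: [-3.139, 0.007, 1.452]
force: [0.1, -0.1, 0.3]
grip_width: 0.0422
time_s: 2.37
ee_pos: [0.2002, 0.5108, 0.2975]
eef_rot: [3.139, 0.01, 0.864]
force: [0.5, 0.5, 0.5]
grip_width: 0.042
t 2.3667 pos [0.2002 0.5108 0.2975] rpy [179.84   0.6   49.5 ] w 0.04197330190920323 F [0.5 0.5 0.5]
shares total tx 0.162 ty 8.862 tz 1.187 rz -0.499
```

```bash
cat >> h.py <<'E'
_plan=plan
def plan(*a):
    _plan(*a)
    from scipy.spatial.transform import Rotation as R
    r=ctrl.get_obs()['eef_rot']
    v=(R.from_euler('xyz',r).inv()*R.from_euler('xyz',[np.pi,0,np.radians(a[3])])).as_rotvec(degrees=True)/4
    print('rot shares rx %.3f ry %.3f rz %.3f'%tuple(v))
E
python3 -m pendant '[{"tx":0.02,"ty":1,"tz":0.1,"rx":0,"ry":0.05,"rz":-0.1,"grip":0.1},{"tx":0.02,"ty":1,"tz":0.1,"rx":0,"ry":0.05,"rz":-0.1,"grip":0.1},{"tx":0.02,"ty":1,"tz":0.1,"rx":0,"ry":0.05,"rz":-0.1,"grip":0.1},{"tx":0.02,"ty":1,"tz":0.1,"rx":0,"ry":0,"rz":-0.1,"grip":0.1},{"tx":0.02,"ty":1,"tz":0.1,"rx":0,"ry":0,"rz":-0.1,"grip":0.1},{"tx":0.02,"ty":1,"tz":0.1,"rx":0,"ry":0,"rz":0,"grip":0.1},{"tx":0.02,"ty":1,"tz":0.1,"rx":0,"ry":0,"rz":0,"grip":0.1},{"tx":0.02,"ty":0.8,"tz":0.1,"rx":0,"ry":0,"rz":0,"grip":0.1}]' 30
python3 -c "
from h import *
plan(.474,.2855,.2,51.5)"
```

```text
time_s: 3.03
ee_pos: [0.4495, 0.3126, 0.2648]
eef_rot: [3.14, -0.001, 0.904]
force: [0.0, 0.3, -0.4]
grip_width: 0.0426
t 3.0333 pos [0.4495 0.3126 0.2648] rpy [ 1.7989e+02 -6.0000e-02  5.1820e+01] w 0.042588275246023086 F [ 0.   0.3 -0.4]
shares total tx -0.153 ty 0.901 tz 1.619 rz 0.080
rot shares rx 0.027 ry -0.014 rz 0.080
```

```bash
python3 -m pendant '[{"tx":-0.1,"ty":0.5,"tz":0.8,"rx":0,"ry":0,"rz":0.05,"grip":0.1},{"tx":-0.05,"ty":0.4,"tz":0.8,"rx":0,"ry":0,"rz":0,"grip":0.1},{"tx":0,"ty":0,"tz":0,"rx":0,"ry":0,"rz":0,"grip":0.1}]' 30
python3 -c "
from h import *
plan(.474,.2855,.142,51.5)
c=snap('top','t1.png'); a=c['pixels']
cv2.imwrite('pics/t1c.png',cv2.resize(a[170:270,160:280],None,fx=6,fy=6,interpolation=cv2.INTER_CUBIC))
b=snap('side')['pixels']
cv2.imwrite('pics/s1c.png',cv2.resize(b[90:220,310:430],None,fx=5,fy=5,interpolation=cv2.INTER_CUBIC))
"
```

```text
time_s: 3.28
ee_pos: [0.4797, 0.2797, 0.1989]
eef_rot: [3.138, -0.003, 0.895]
force: [0.1, -0.4, -1.6]
grip_width: 0.0423
t 3.2833 pos [0.4797 0.2797 0.1989] rpy [179.8   -0.19  51.26] w 0.04232559078973438 F [ 0.1 -0.4 -1.6]
shares total tx 0.022 ty -0.202 tz 1.424 rz -0.061
rot shares rx 0.049 ry -0.047 rz -0.061
```

View pics/t1c.png

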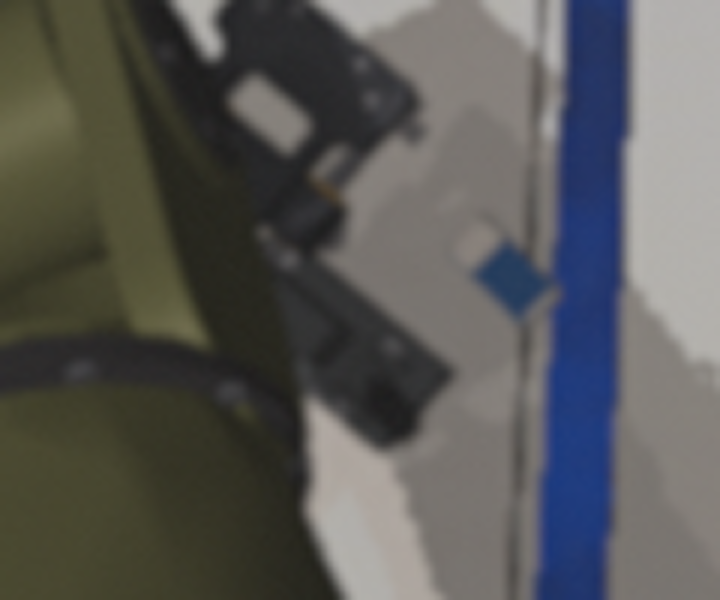

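View pics/s1c.png

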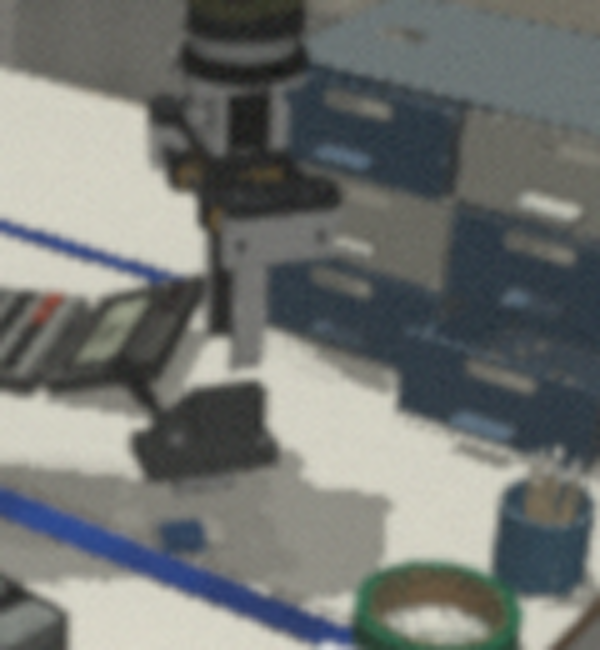

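The fingers straddle the web but sit about 8 mm too far in +ty. I'll correct that while descending.

```bash
python3 -m pendant '[{"tx":0.02,"ty":-0.2,"tz":0.2,"rx":0.05,"ry":-0.05,"rz":-0.06,"grip":0.1},{"tx":0,"ty":0,"tz":0.3,"rx":0,"ry":0,"rz":0,"grip":0.1},{"tx":0,"ty":0,"tz":0.3,"rx":0,"ry":0,"rz":0,"grip":0.1},{"tx":0,"ty":0,"tz":0.3,"rx":0,"ry":0,"rz":0,"grip":0.1}]' 30
python3 -c "
from h import *
plan(.474,.2855,.142,51.5)"
```

```text
time_s: 3.72
ee_pos: [0.4729, 0.293, 0.1638]
eef_rot: [3.136, -0.015, 0.905]
force: [-0.1, 0.3, -0.3]
grip_width: 0.0424
t 3.7167 pos [0.4729 0.293  0.1638] rpy [179.69  -0.83  51.86] w 0.04239735387100289 F [-0.1  0.3 -0.3]
shares total tx -0.131 ty 0.138 tz 0.545 rz 0.090
rot shares rx 0.076 ry -0.208 rz 0.090
```

```bash
python3 -m pendant '[{"tx":-0.1,"ty":0.1,"tz":0.2,"rx":0.07,"ry":-0.2,"rz":0.08,"grip":0.1},{"tx":0,"ty":0,"tz":0.1,"rx":0,"ry":0,"rz":0,"grip":0.1},{"tx":0,"ty":0,"tz":0.05,"rx":0,"ry":0,"rz":0,"grip":0.1},{"tx":0,"ty":0,"tz":0,"rx":0,"ry":0,"rz":0,"grip":0.1}]' 30
python3 -c "
from h import *
plan(.474,.2855,.142,51.5)"
```

```text
time_s: 4.05
ee_pos: [0.4717, 0.2885, 0.1462]
eef_rot: [-3.14, 0.003, 0.902]
force: [0.3, 0.2, -0.8]
grip_width: 0.0423
t 4.05 pos [0.4717 0.2885 0.1462] rpy [-179.92    0.2    51.7 ] w 0.04231171275583749 F [ 0.3  0.2 -0.8]
shares total tx -0.023 ty 0.090 tz 0.106 rz 0.050
rot shares rx -0.019 ry 0.050 rz 0.050
```

```bash
python3 -m pendant '[{"tx":-0.02,"ty":0.07,"tz":0.08,"rx":0,"ry":0.05,"rz":0.04,"grip":0.1},{"tx":0,"ty":0,"tz":0,"rx":0,"ry":0,"rz":0,"grip":0.1}]' 30
python3 -c "
from h import *
plan(.474,.2855,.142,51.5)
b=snap('side')['pixels']
cv2.imwrite('pics/s2c.png',cv2.resize(b[90:220,310:430],None,fx=5,fy=5,interpolation=cv2.INTER_CUBIC))
"
```

```text
time_s: 4.22
ee_pos: [0.4737, 0.2862, 0.1433]
eef_rot: [-3.141, -0.001, 0.9]
force: [0.2, -0.6, -0.6]
grip_width: 0.0423
t 4.2167 pos [0.4737 0.2862 0.1433] rpy [-1.7994e+02 -7.0000e-02  5.1550e+01] w 0.042349380529742166 F [ 0.2 -0.6 -0.6]
shares total tx -0.008 ty 0.017 tz 0.033 rz 0.012
rot shares rx -0.014 ry -0.017 rz 0.012
```

View pics/s2c.png

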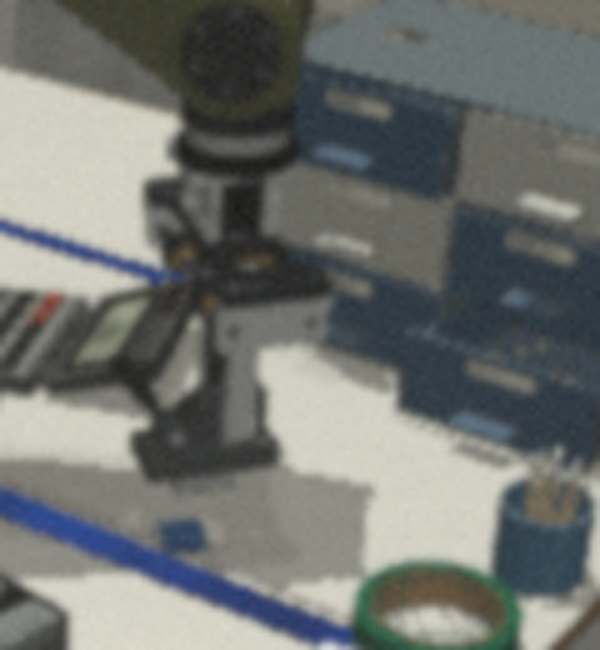

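```bash
python3 -m pendant '[{"tx":0,"ty":0,"tz":0,"rx":0,"ry":0,"rz":0,"grip":1},{"tx":0,"ty":0,"tz":0,"rx":0,"ry":0,"rz":0,"grip":1},{"tx":0,"ty":0,"tz":0,"rx":0,"ry":0,"rz":0,"grip":1},{"tx":0,"ty":0,"tz":0,"rx":0,"ry":0,"rz":0,"grip":1}]' 45
python3 -c "
from h import *
plan(.4802,-.0066,.3,82.4)"
```

```text
time_s: 4.6
ee_pos: [0.4742, 0.2864, 0.1448]
eef_rot: [-3.142, -0.003, 0.899]
force: [-0.8, -0.3, -1.5]
grip_width: 0.0197
t 4.6 pos [0.4742 0.2864 0.1448] rpy [-180.     -0.19   51.52] w 0.01972412566354144 F [-0.8 -0.3 -1.5]
shares total tx -5.641 ty 4.675 tz -3.880 rz -7.719
rot shares rx 0.012 ry -0.046 rz -7.719
```

```bash
python3 -m pendant '[{"tx":0,"ty":0,"tz":-0.2,"rx":0,"ry":0,"rz":0,"grip":1},{"tx":0,"ty":0,"tz":-0.5,"rx":0,"ry":0,"rz":0,"grip":1},{"tx":0,"ty":0,"tz":-0.7,"rx":0,"ry":0,"rz":0,"grip":1},{"tx":0,"ty":0,"tz":-0.7,"rx":0,"ry":0,"rz":0,"grip":1},{"tx":0,"ty":0,"tz":-0.7,"rx":0,"ry":0,"rz":0,"grip":1},{"tx":0,"ty":0,"tz":0,"rx":0,"ry":0,"rz":0,"grip":1}]' 45
python3 -c "
from h import *
plan(.4802,-.0066,.25,82.4)"
```

```text
time_s: 5.1
ee_pos: [0.4726, 0.2855, 0.2609]
eef_rot: [-3.138, 0.003, 0.899]
force: [0.5, 0.1, -1.5]
grip_width: 0.0198
t 5.1 pos [0.4726 0.2855 0.2609] rpy [-179.82    0.2    51.53] w 0.019834165079789585 F [ 0.5  0.1 -1.5]
shares total tx -5.599 ty 4.692 tz 0.272 rz -7.717
rot shares rx -0.057 ry 0.036 rz -7.718
```

```bash
python3 -m pendant '[{"tx":-0.4,"ty":0.35,"tz":0,"rx":0,"ry":0,"rz":0,"grip":1},{"tx":-0.7,"ty":0.6,"tz":0,"rx":0,"ry":0,"rz":0,"grip":1},{"tx":-0.7,"ty":0.6,"tz":0,"rx":0,"ry":0,"rz":0,"grip":1},{"tx":-0.7,"ty":0.6,"tz":0,"rx":0,"ry":0,"rz":0,"grip":1},{"tx":-0.7,"ty":0.6,"tz":0,"rx":0,"ry":0,"rz":0,"grip":1},{"tx":-0.7,"ty":0.6,"tz":0,"rx":0,"ry":0,"rz":0,"grip":1},{"tx":-0.7,"ty":0.6,"tz":0,"rx":0,"ry":0,"rz":0,"grip":1},{"tx":-0.4,"ty":0.3,"tz":0,"rx":0,"ry":0,"rz":0,"grip":1}]' 45
python3 -m pendant '[{"tx":0,"ty":0,"tz":0,"rx":0,"ry":0,"rz":-0.9,"grip":1},{"tx":0,"ty":0,"tz":0,"rx":0,"ry":0,"rz":-0.9,"grip":1},{"tx":0,"ty":0,"tz":0,"rx":0,"ry":0,"rz":-1,"grip":1},{"tx":0,"ty":0,"tz":0,"rx":0,"ry":0,"rz":-1,"grip":1},{"tx":0,"ty":0,"tz":0,"rx":0,"ry":0,"rz":-1,"grip":1},{"tx":0,"ty":0,"tz":0,"rx":0,"ry":0,"rz":-1,"grip":1},{"tx":0,"ty":0,"tz":0,"rx":0,"ry":0,"rz":-1,"grip":1},{"tx":0,"ty":0,"tz":0,"rx":0,"ry":0,"rz":-0.8,"grip":1}]' 45
python3 -c "
from h import *
plan(.4802,-.0066,.25,82.4)"
```

```text
time_s: 5.77
ee_pos: [0.4784, 0.0164, 0.2569]
eef_rot: [-3.135, 0.005, 0.908]
force: [0.4, -0.1, -3.1]
grip_width: 0.0197
time_s: 6.43
ee_pos: [0.4749, 0.0104, 0.25]
eef_rot: [-3.122, 0.002, 1.453]
force: [0.6, -0.3, -4.3]
grip_width: 0.0194
t 6.4333 pos [0.4749 0.0104 0.25  ] rpy [-1.7889e+02  1.0000e-01  8.3230e+01] w 0.019388552362442232 F [ 0.6 -0.3 -4.3]
shares total tx -0.407 ty 0.181 tz 0.001 rz 0.209
rot shares rx -0.276 ry 0.028 rz 0.208
```

```bash
python3 -m pendant '[{"tx":-0.2,"ty":0.1,"tz":0.2,"rx":-0.27,"ry":0.02,"rz":0.2,"grip":1},{"tx":-0.15,"ty":0.05,"tz":0.3,"rx":0,"ry":0,"rz":0,"grip":1},{"tx":0,"ty":0,"tz":0.1,"rx":0,"ry":0,"rz":0,"grip":1},{"tx":0,"ty":0,"tz":0,"rx":0,"ry":0,"rz":0,"grip":1}]' 45
python3 -c "
from h import *
plan(.4802,-.0066,.215,82.4)
"
```

```text
time_s: 6.77
ee_pos: [0.4777, -0.0042, 0.2226]
eef_rot: [-3.138, 0.0, 1.443]
force: [-0.3, -0.2, -2.4]
grip_width: 0.0194
t 6.7667 pos [ 0.4777 -0.0042  0.2226] rpy [-1.7979e+02  2.0000e-02  8.2680e+01] w 0.01939077846234516 F [-0.3 -0.2 -2.4]
shares total tx -0.051 ty 0.069 tz 0.189 rz 0.070
rot shares rx -0.053 ry 0.006 rz 0.070
```

```bash
python3 -c "
from h import *
a=snap('top','t3.png')['pixels']
cv2.imwrite('pics/t3c.png',cv2.resize(a[170:270,290:420],None,fx=6,fy=6,interpolation=cv2.INTER_CUBIC))
b=snap('side','s3.png')['pixels']
cv2.imwrite('pics/s3c.png',cv2.resize(b[130:275,215:335],None,fx=4,fy=4,interpolation=cv2.INTER_CUBIC))
"
```

```text
(no output)
```

View pics/t3c.png

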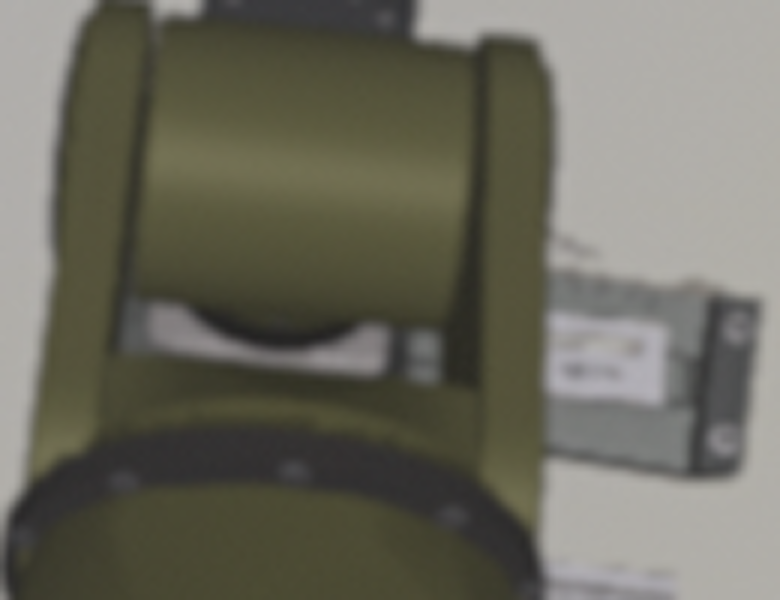

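View pics/s3c.png

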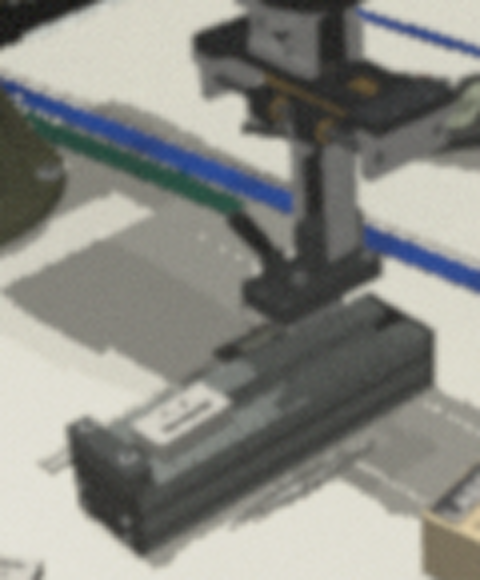

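Run:
```python
from h import *
c=snap('top'); im=cv2.cvtColor(cv2.imread('pics/top0.png'),cv2.COLOR_BGR2GRAY).astype(np.float32)
# profile in rail frame at z=.05, averaged along y from 0..110 mm
O=np.array([.4715,-.072])
for yaw in (-7.2,-7.6,-8.0):
  a=np.radians(yaw); ex=np.array([np.cos(a),np.sin(a)]); ey=np.array([-np.sin(a),np.cos(a)])
  xs=np.arange(-42,42.1,1); prof={}
  for lo,hi in((-15,50),(50,110)):
    acc=0
    for y in np.arange(lo,hi,2):
      uv=np.array([proj(c,[*(O+ex*x/1e3+ey*y/1e3),.05]) for x in xs],np.float32)
      acc=acc+cv2.remap(im,uv[:,0].reshape(1,-1),uv[:,1].reshape(1,-1),cv2.INTER_CUBIC)[0]
    prof[lo]=acc/len(np.arange(lo,hi,2))
  print(yaw)
  for k,p in prof.items(): print(k,' '.join('%d:%d'%(x,v) for x,v in zip(xs,p)))
```

```text
-7.2
-15 -42:157 -41:151 -40:142 -39:130 -38:114 -37:100 -36:92 -35:90 -34:93 -33:100 -32:106 -31:111 -30:113 -29:113 -28:113 -27:113 -26:112 -25:111 -24:111 -23:111 -22:111 -21:111 -20:110 -19:110 -18:110 -17:110 -16:110 -15:110 -14:108 -13:106 -12:102 -11:98 -10:95 -9:94 -8:95 -7:99 -6:103 -5:108 -4:111 -3:112 -2:113 -1:113 0:113 1:113 2:113 3:113 4:112 5:111 6:109 7:106 8:103 9:101 10:100 11:100 12:103 13:106 14:109 15:110 16:111 17:111 18:111 19:110 20:110 21:110 22:109 23:109 24:109 25:108 26:108 27:107 28:107 29:106 30:105 31:105 32:105 33:106 34:108 35:113 36:119 37:127 38:134 39:140 40:144 41:146 42:147
50 -42:159 -41:157 -40:152 -39:144 -38:132 -37:117 -36:103 -35:93 -34:90 -33:94 -32:100 -31:107 -30:112 -29:114 -28:115 -27:115 -26:114 -25:114 -24:113 -23:113 -22:113 -21:113 -20:113 -19:113 -18:113 -17:113 -16:112 -15:112 -14:112 -13:110 -12:107 -11:104 -10:99 -9:96 -8:95 -7:96 -6:100 -5:105 -4:109 -3:111 -2:112 -1:113 0:112 1:112 2:112 3:112 4:112 5:111 6:110 7:108 8:106 9:103 10:100 11:99 12:101 13:104 14:107 15:110 16:112 17:113 18:113 19:112 20:112 21:112 22:111 23:111 2
[... 1892 characters left out ...]
105 31:105 32:105 33:106 34:109 35:114 36:121 37:129 38:136 39:142 40:145 41:147 42:146
50 -42:157 -41:152 -40:143 -39:130 -38:115 -37:101 -36:92 -35:90 -34:94 -33:101 -32:108 -31:113 -30:115 -29:115 -28:115 -27:114 -26:114 -25:113 -24:113 -23:113 -22:113 -21:113 -20:113 -19:113 -18:113 -17:112 -16:112 -15:111 -14:110 -13:107 -12:103 -11:99 -10:96 -9:95 -8:97 -7:101 -6:105 -5:109 -4:111 -3:112 -2:113 -1:112 0:112 1:112 2:112 3:112 4:111 5:110 6:108 7:105 8:102 9:100 10:99 11:101 12:104 13:108 14:111 15:112 16:113 17:113 18:112 19:112 20:112 21:111 22:111 23:111 24:111 25:110 26:110 27:110 28:109 29:108 30:107 31:107 32:106 33:107 34:109 35:112 36:118 37:125 38:134 39:142 40:149 41:155 42:158
```

```bash
python3 -m pendant '[{"tx":0,"ty":0.05,"tz":0.05,"rx":-0.05,"ry":0,"rz":0.15,"grip":1},{"tx":0,"ty":0.05,"tz":0.05,"rx":0,"ry":0,"rz":0,"grip":1},{"tx":0,"ty":0,"tz":0,"rx":0,"ry":0,"rz":0,"grip":1}]' 45
python3 -c "
from h import *
plan(.4812,-.0047,.205,82)
b=snap('side','s4.png')['pixels']
cv2.imwrite('pics/s4c.png',cv2.resize(b[170:240,265:330],None,fx=9,fy=8,interpolation=cv2.INTER_CUBIC))
"
```

```text
time_s: 7.17
ee_pos: [0.4828, -0.004, 0.2208]
eef_rot: [3.137, 0.0, 1.433]
force: [-0.3, 0.2, -3.0]
grip_width: 0.0197
t 7.1667 pos [ 0.4828 -0.004   0.2208] rpy [1.7976e+02 1.0000e-02 8.2080e+01] w 0.01970777036054837 F [-0.3  0.2 -3. ]
shares total tx -0.023 ty -0.038 tz 0.396 rz 0.020
rot shares rx 0.061 ry 0.002 rz 0.020
```

View pics/s4c.png

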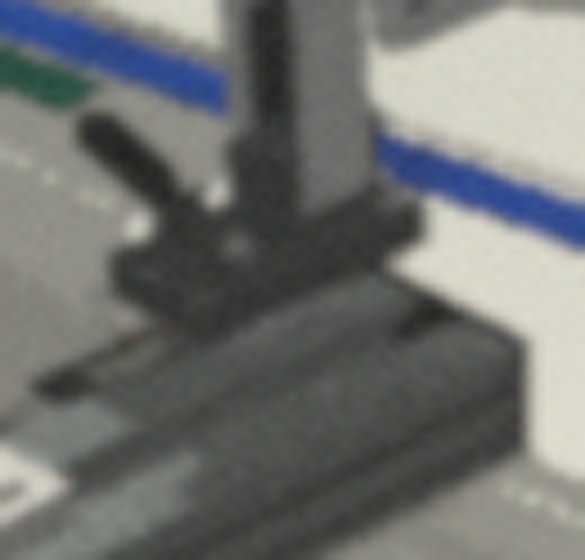

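Run:
```python
from h import *
cs=snap('side')
a=np.radians(-8); ex=np.array([np.cos(a),np.sin(a)]); ey=np.array([-np.sin(a),np.cos(a)]); O=np.array([.4718,-.072])
def R(p): d=p[:2]-O; return np.round([d@ex*1e3,d@ey*1e3],1)
def q(x,y,z): return R(onz(cs,265+(x+.5)/9-.5,170+(y+.5)/8-.5,z))
p=ctrl.get_obs()['ee_pos']; print('tcp',R(p))
print('base front-bottom edge',q(200,335,.098),q(418,243,.098))
print('base left-bottom',q(120,295,.098),'left top',q(113,258,.116))
# side image profile on rail top in s0, z=.05
im=cv2.cvtColor(cv2.imread('pics/side0.png'),cv2.COLOR_BGR2GRAY).astype(np.float32)
xs=np.arange(-42,42.1,1.5)
for lo,hi in((-15,50),(50,115)):
  acc=0;ys=np.arange(lo,hi,2)
  for y in ys:
    uv=np.array([proj(cs,[*(O+ex*x/1e3+ey*y/1e3),.05]) for x in xs],np.float32)
    acc=acc+cv2.remap(im,uv[:,0].reshape(1,-1),uv[:,1].reshape(1,-1),cv2.INTER_CUBIC)[0]
  print(lo,' '.join('%.1f:%d'%(x,v) for x,v in zip(xs,acc/len(ys))))
```

```text
tcp [ 1.3 68.8]
base front-bottom edge [15.3 17.7] [ 19.9 100.4]
base left-bottom [-19.4  16. ] left top [-16.3  12.4]
-15 -42.0:125 -40.5:123 -39.0:121 -37.5:119 -36.0:118 -34.5:118 -33.0:120 -31.5:121 -30.0:123 -28.5:124 -27.0:124 -25.5:124 -24.0:124 -22.5:124 -21.0:124 -19.5:124 -18.0:124 -16.5:123 -15.0:121 -13.5:117 -12.0:110 -10.5:101 -9.0:92 -7.5:84 -6.0:78 -4.5:74 -3.0:72 -1.5:72 0.0:73 1.5:74 3.0:76 4.5:80 6.0:85 7.5:91 9.0:99 10.5:106 12.0:113 13.5:119 15.0:123 16.5:124 18.0:125 19.5:125 21.0:125 22.5:124 24.0:123 25.5:122 27.0:121 28.5:120 30.0:117 31.5:114 33.0:108 34.5:101 36.0:92 37.5:84 39.0:79 40.5:75 42.0:74
50 -42.0:192 -40.5:190 -39.0:185 -37.5:180 -36.0:173 -34.5:163 -33.0:153 -31.5:143 -30.0:136 -28.5:131 -27.0:128 -25.5:126 -24.0:126 -22.5:126 -21.0:126 -19.5:126 -18.0:125 -16.5:124 -15.0:122 -13.5:117 -12.0:111 -10.5:103 -9.0:94 -7.5:86 -6.0:79 -4.5:74 -3.0:71 -1.5:71 0.0:71 1.5:71 3.0:71 4.5:73 6.0:78 7.5:85 9.0:94 10.5:103 12.0:112 13.5:119 15.0:124 16.5:126 18.0:127 19.5:126 21.0:125 22.5:125 24.0:124 25.5:124 27.0:122 28.5:121 30.0:118 31.5:115 33.0:110 34.5:103 36.0:94 37.5:86 39.0:80 40.5:76 42.0:74
```

```bash
python3 -m pendant '[{"tx":0,"ty":-0.03,"tz":0.2,"rx":0.06,"ry":0,"rz":0.02,"grip":1},{"tx":0,"ty":0,"tz":0.1,"rx":0,"ry":0,"rz":0,"grip":1},{"tx":0,"ty":0,"tz":0,"rx":0,"ry":0,"rz":0,"grip":1},{"tx":0,"ty":0,"tz":0,"rx":0,"ry":0,"rz":0,"grip":1}]' 45
cat >> h.py <<'E'
a_=np.radians(-8); EX=np.array([np.cos(a_),np.sin(a_)]); EY=np.array([-np.sin(a_),np.cos(a_)]); ORG=np.array([.4718,-.072])
def rel(p): d=np.array(p)[:2]-ORG; return np.round([d@EX*1e3,d@EY*1e3],1)
def stt(yaw=82.):
    o=ctrl.get_obs(); print('railxy',rel(o['ee_pos'])); p=o['ee_pos']; plan(*p[:3],yaw)
E
python3 -c "
from h import *
stt()
"
```

```text
time_s: 7.6
ee_pos: [0.4813, -0.0037, 0.2076]
eef_rot: [-3.141, 0.0, 1.431]
force: [-0.7, -0.4, -3.6]
grip_width: 0.0198
railxy [-0.1 68.9]
t 7.6 pos [ 0.4813 -0.0037  0.2076] rpy [-1.7996e+02  1.0000e-02  8.2010e+01] w 0.01983418929723724 F [-0.7 -0.4 -3.6]
shares total tx 0.000 ty 0.000 tz -0.000 rz 0.001
rot shares rx -0.010 ry 0.002 rz 0.001
```

Aligned. I'll lower it with small steps.

```bash
python3 -m pendant '[{"tx":0,"ty":0,"tz":0.15,"rx":0,"ry":0,"rz":0,"grip":1},{"tx":0,"ty":0,"tz":0.15,"rx":0,"ry":0,"rz":0,"grip":1},{"tx":0,"ty":0,"tz":0.1,"rx":0,"ry":0,"rz":0,"grip":1},{"tx":0,"ty":0,"tz":0.1,"rx":0,"ry":0,"rz":0,"grip":1}]' 45
python3 -c "
from h import *
stt()
"
```

```text
time_s: 7.93
ee_pos: [0.4814, -0.0038, 0.1863]
eef_rot: [3.141, 0.0, 1.431]
force: [0.3, -0.5, -3.3]
grip_width: 0.0196
railxy [ 0.  68.9]
t 7.9333 pos [ 0.4814 -0.0038  0.1863] rpy [179.97   0.    82.  ] w 0.01962382171617316 F [ 0.3 -0.5 -3.3]
shares total tx 0.000 ty 0.000 tz -0.000 rz 0.000
rot shares rx 0.006 ry 0.001 rz 0.000
```

```bash
python3 -m pendant '[{"tx":0,"ty":0,"tz":0.12,"rx":0,"ry":0,"rz":0,"grip":1},{"tx":0,"ty":0,"tz":0.1,"rx":0,"ry":0,"rz":0,"grip":1},{"tx":0,"ty":0,"tz":0.04,"rx":0,"ry":0,"rz":0,"grip":1},{"tx":0,"ty":0,"tz":0,"rx":0,"ry":0,"rz":0,"grip":1}]' 45
python3 -c "
from h import *
stt()
b=snap('side','s5.png')['pixels']
cv2.imwrite('pics/s5c.png',cv2.resize(b[170:240,265:330],None,fx=8,fy=8,interpolation=cv2.INTER_CUBIC))
"
```

```text
time_s: 8.27
ee_pos: [0.481, -0.0038, 0.1734]
eef_rot: [-3.14, 0.0, 1.431]
force: [-0.1, -0.1, -3.8]
grip_width: 0.0201
railxy [-0.4 68.8]
t 8.2667 pos [ 0.481  -0.0038  0.1734] rpy [-1.7991e+02  1.0000e-02  8.2000e+01] w 0.020094497137496965 F [-0.1 -0.1 -3.8]
shares total tx 0.000 ty 0.000 tz -0.000 rz -0.000
rot shares rx -0.022 ry 0.003 rz -0.000
```

View pics/s5c.png

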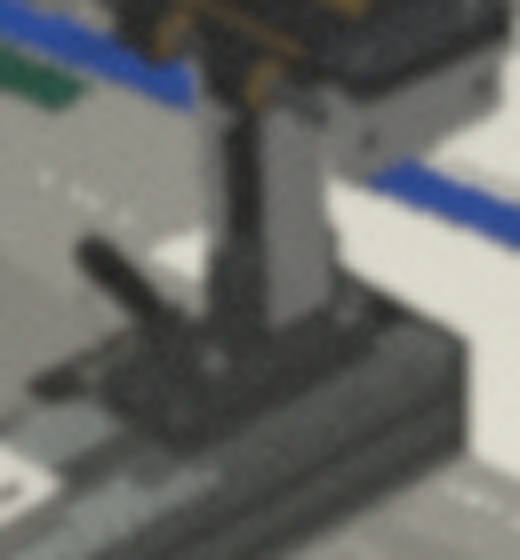

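Run:
```python
from h import *
cs=snap('side','s6.png')
b=cs['pixels']
cv2.imwrite('pics/s6c.png',cv2.resize(b[200:235,272:322],None,fx=16,fy=16,interpolation=cv2.INTER_CUBIC))
def q(x,y,z): return rel(onz(cs,265+(x+.5)/8-.5,170+(y+.5)/8-.5,z))
print(q(185,447,.0506),q(385,335,.0506),q(95,350,.0686))
o=ctrl.get_obs()['ee_pos']
# predicted corners for offset 16
for off in(12,16,20):
  by=rel(o)[1]-off
  for dx,dy,z in((22,-45,.0506),(22,-45,.0686),(-22,-45,.0686),(22,45,.0686),(22,45,.0506)):
    w=ORG+EX*dx/1e3+EY*(by+dy)/1e3; u,v=proj(cs,[*w,z]); print(off,dx,dy,z,'crop16',round((u-272+.5)*16-.5),round((v-200+.5)*16-.5))
```

```text
[13.6 18.9] [ 13.  111.9] [-31.4  18. ]
12 22 -45 0.0506 crop16 259 454
12 22 -45 0.0686 crop16 253 367
12 -22 -45 0.0686 crop16 85 258
12 22 45 0.0686 crop16 650 149
12 22 45 0.0506 crop16 652 234
16 22 -45 0.0506 crop16 241 464
16 22 -45 0.0686 crop16 235 377
16 -22 -45 0.0686 crop16 67 267
16 22 45 0.0686 crop16 633 159
16 22 45 0.0506 crop16 635 244
20 22 -45 0.0506 crop16 222 474
20 22 -45 0.0686 crop16 216 387
20 -22 -45 0.0686 crop16 48 277
20 22 45 0.0686 crop16 616 168
20 22 45 0.0506 crop16 619 253
```

View pics/s6c.png

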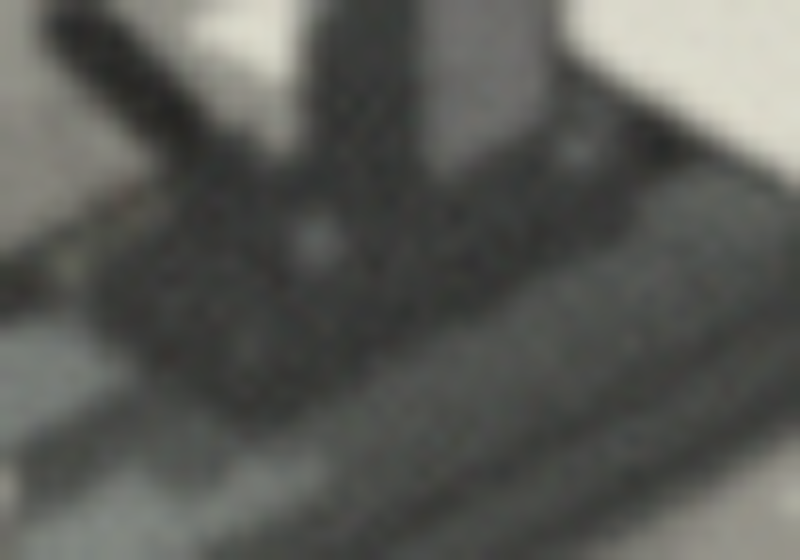

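```bash
python3 -m pendant '[{"tx":0,"ty":0,"tz":0.03,"rx":0,"ry":0,"rz":0,"grip":1},{"tx":0,"ty":0,"tz":0.01,"rx":0,"ry":0,"rz":0,"grip":1},{"tx":0,"ty":0,"tz":0,"rx":0,"ry":0,"rz":0,"grip":1}]' 45
python3 -c "
from h import *
stt()
"
```

```text
time_s: 8.62
ee_pos: [0.4815, -0.0038, 0.1734]
eef_rot: [3.141, 0.0, 1.431]
force: [0.8, -0.4, -3.5]
grip_width: 0.0196
railxy [ 0.1 68.9]
t 8.6167 pos [ 0.4815 -0.0038  0.1734] rpy [1.7997e+02 1.0000e-02 8.2000e+01] w 0.019633657006002423 F [ 0.8 -0.4 -3.5]
shares total tx 0.000 ty 0.000 tz -0.000 rz 0.000
rot shares rx 0.007 ry 0.001 rz 0.000
```

```bash
python3 -m pendant '[{"tx":0,"ty":0,"tz":0.08,"rx":0,"ry":0,"rz":0,"grip":1},{"tx":0,"ty":0,"tz":0,"rx":0,"ry":0,"rz":0,"grip":1},{"tx":0,"ty":0,"tz":0,"rx":0,"ry":0,"rz":0,"grip":1}]' 45
python3 -c "
from h import *
stt()
"
```

```text
time_s: 8.87
ee_pos: [0.4819, -0.0038, 0.1737]
eef_rot: [3.139, 0.0, 1.431]
force: [-0.3, -0.1, -2.8]
grip_width: 0.02
railxy [ 0.6 69. ]
t 8.8667 pos [ 0.4819 -0.0038  0.1737] rpy [179.83   0.    82.02] w 0.019956336996276636 F [-0.3 -0.1 -2.8]
shares total tx 0.000 ty 0.000 tz -0.000 rz 0.004
rot shares rx 0.043 ry 0.001 rz 0.004
```

```bash
python3 -m pendant '[{"tx":0,"ty":-0.014,"tz":-0.02,"rx":0,"ry":0,"rz":-0.5,"grip":1},{"tx":-0.001,"ty":-0.028,"tz":0,"rx":0,"ry":0,"rz":-1,"grip":1},{"tx":-0.001,"ty":-0.028,"tz":0,"rx":0,"ry":0,"rz":-1,"grip":1},{"tx":0,"ty":-0.014,"tz":0,"rx":0,"ry":0,"rz":-0.5,"grip":1},{"tx":0,"ty":0,"tz":0,"rx":0,"ry":0,"rz":0,"grip":1}]' 45
cat >> h.py <<'E'
def bolt(off=16):
    o=ctrl.get_obs(); a=o['eef_rot'][2]; p=o['ee_pos'][:2]-off/1e3*np.array([np.cos(a),np.sin(a)])
    print('bolt rail',rel(p),'stop yaw rel rail',round(np.degrees(a)+8,2),'z',o['ee_pos'][2].round(4),'F',o['force'].round(1),'M',o['moment'].round(2))
E
python3 -c "
from h import *
stt();bolt()
"
```

```text
time_s: 9.28
ee_pos: [0.4786, -0.0037, 0.1737]
eef_rot: [3.138, 0.001, 1.65]
force: [-0.5, 0.5, -4.1]
grip_width: 0.0195
railxy [-2.8 68.6]
t 9.2833 pos [ 0.4786 -0.0037  0.1737] rpy [1.798e+02 5.000e-02 9.455e+01] w 0.01945286819417648 F [-0.5  0.5 -4.1]
shares total tx 0.000 ty 0.000 tz -0.000 rz 3.138
rot shares rx 0.051 ry 0.006 rz 3.138
bolt rail [ 0.7 53. ] stop yaw rel rail 102.55 z 0.1737 F [-0.5  0.5 -4.1] M [0.03 0.1  0.01]
```

```bash
python3 -m pendant '[{"tx":-0.001,"ty":-0.028,"tz":0,"rx":0.05,"ry":0,"rz":-1,"grip":1},{"tx":-0.001,"ty":-0.028,"tz":0,"rx":0,"ry":0,"rz":-1,"grip":1},{"tx":-0.001,"ty":-0.028,"tz":0,"rx":0,"ry":0,"rz":-1,"grip":1},{"tx":-0.001,"ty":-0.028,"tz":0,"rx":0,"ry":0,"rz":-1,"grip":1},{"tx":-0.001,"ty":-0.028,"tz":0,"rx":0,"ry":0,"rz":-1,"grip":1},{"tx":-0.001,"ty":-0.028,"tz":0,"rx":0,"ry":0,"rz":-1,"grip":1},{"tx":0,"ty":0,"tz":0,"rx":0,"ry":0,"rz":0,"grip":1}]' 45
python3 -c "
from h import *
stt();bolt()
"
```

```text
time_s: 9.87
ee_pos: [0.4721, -0.0057, 0.1724]
eef_rot: [-3.141, 0.001, 2.078]
force: [-1.1, 0.2, 0.1]
grip_width: 0.0197
railxy [-8.9 65.7]
t 9.8667 pos [ 0.4721 -0.0057  0.1724] rpy [-1.7996e+02  3.0000e-02  1.1908e+02] w 0.019722619548781815 F [-1.1  0.2  0.1]
shares total tx 0.000 ty 0.000 tz -0.000 rz 9.269
rot shares rx -0.006 ry 0.011 rz 9.269
bolt rail [ 0.8 53. ] stop yaw rel rail 127.08 z 0.1724 F [-1.1  0.2  0.1] M [-0.01  0.18  0.06]
```

```bash
python3 -m pendant '[{"tx":-0.001,"ty":-0.028,"tz":-0.03,"rx":0,"ry":0,"rz":-1,"grip":1},{"tx":-0.001,"ty":-0.028,"tz":0,"rx":0,"ry":0,"rz":-1,"grip":1},{"tx":-0.001,"ty":-0.028,"tz":0,"rx":0,"ry":0,"rz":-1,"grip":1},{"tx":-0.001,"ty":-0.028,"tz":-0.01,"rx":0,"ry":0,"rz":-1,"grip":1},{"tx":-0.001,"ty":-0.028,"tz":0,"rx":0,"ry":0,"rz":-1,"grip":1},{"tx":-0.001,"ty":-0.028,"tz":0,"rx":0,"ry":0,"rz":-1,"grip":1},{"tx":-0.001,"ty":-0.028,"tz":-0.01,"rx":0,"ry":0,"rz":-1,"grip":1},{"tx":0,"ty":0,"tz":0,"rx":0,"ry":0,"rz":0,"grip":1}]' 45
python3 -c "
from h import *
stt();bolt()
"
```

```text
time_s: 10.53
ee_pos: [0.4665, -0.0111, 0.1732]
eef_rot: [-3.14, -0.001, 2.561]
force: [-0.5, -0.7, -3.1]
grip_width: 0.0197
railxy [-13.8  59.6]
t 10.5333 pos [ 0.4665 -0.0111  0.1732] rpy [-1.7992e+02 -4.0000e-02  1.4673e+02] w 0.019721753402456806 F [-0.5 -0.7 -3.1]
shares total tx 0.000 ty 0.000 tz -0.000 rz 16.181
rot shares rx -0.023 ry 0.003 rz 16.181
bolt rail [ 0.7 52.8] stop yaw rel rail 154.73 z 0.1732 F [-0.5 -0.7 -3.1] M [0.04 0.1  0.01]
```

```bash
python3 -m pendant '[{"tx":-0.001,"ty":-0.028,"tz":0,"rx":0,"ry":0,"rz":-1,"grip":1},{"tx":-0.001,"ty":-0.028,"tz":0,"rx":0,"ry":0,"rz":-1,"grip":1},{"tx":-0.001,"ty":-0.028,"tz":-0.01,"rx":0,"ry":0,"rz":-1,"grip":1},{"tx":-0.001,"ty":-0.028,"tz":0,"rx":0,"ry":0,"rz":-1,"grip":1},{"tx":-0.001,"ty":-0.028,"tz":0,"rx":0,"ry":0,"rz":-1,"grip":1},{"tx":-0.001,"ty":-0.028,"tz":-0.01,"rx":0,"ry":0,"rz":-1,"grip":1},{"tx":0,"ty":-0.006,"tz":0,"rx":0,"ry":0,"rz":-0.2,"grip":1},{"tx":0,"ty":0,"tz":0,"rx":0,"ry":0,"rz":0,"grip":1}]' 45
python3 -c "
from h import *
plan(.45,0,.173,172);bolt()
b=snap('side','s7.png')['pixels']
cv2.imwrite('pics/s7c.png',cv2.resize(b[150:270,220:330],None,fx=5,fy=5,interpolation=cv2.INTER_CUBIC))
"
```

```text
time_s: 11.2
ee_pos: [0.4641, -0.0174, 0.1729]
eef_rot: [-3.141, -0.002, 2.973]
force: [-0.4, -0.0, -4.2]
grip_width: 0.0198
t 11.2 pos [ 0.4641 -0.0174  0.1729] rpy [-1.7994e+02 -1.3000e-01  1.7033e+02] w 0.019842769133556017 F [-0.4 -0.  -4.2]
shares total tx 0.421 ty 0.370 tz -0.003 rz -0.418
rot shares rx -0.015 ry -0.032 rz -0.418
bolt rail [ 0.8 52.5] stop yaw rel rail 178.33 z 0.1729 F [-0.4 -0.  -4.2] M [ 0.03  0.07 -0.  ]
```

View pics/s7c.png

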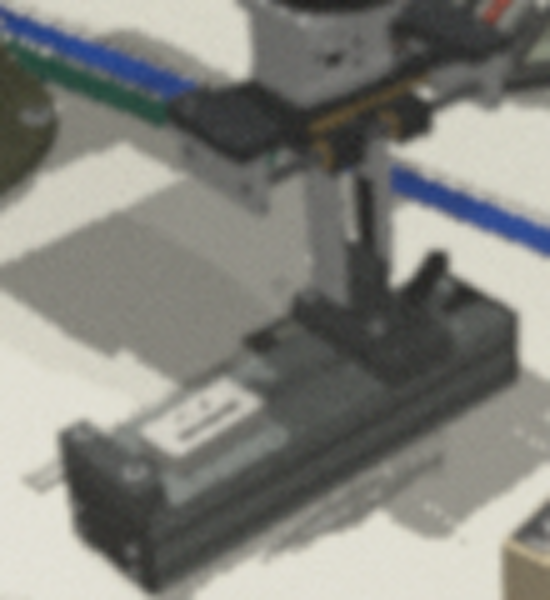

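```bash
python3 -m pendant '[{"tx":0.01,"ty":-0.1,"tz":0,"rx":0,"ry":0,"rz":-0.4,"grip":1},{"tx":0,"ty":-0.25,"tz":0,"rx":0,"ry":0,"rz":0,"grip":1},{"tx":0,"ty":-0.25,"tz":0,"rx":0,"ry":0,"rz":0,"grip":1},{"tx":0,"ty":-0.25,"tz":0,"rx":0,"ry":0,"rz":0,"grip":1},{"tx":0,"ty":-0.25,"tz":0,"rx":0,"ry":0,"rz":0,"grip":1},{"tx":0,"ty":-0.25,"tz":0,"rx":0,"ry":0,"rz":0,"grip":1},{"tx":0,"ty":-0.1,"tz":0,"rx":0,"ry":0,"rz":0,"grip":1},{"tx":0,"ty":0,"tz":0,"rx":0,"ry":0,"rz":0,"grip":1}]' 45
python3 -c "
from h import *
plan(.45,0,.173,172);bolt()
"
```

```text
time_s: 11.92
ee_pos: [0.454, -0.0808, 0.1728]
eef_rot: [-3.14, -0.002, 2.983]
force: [0.5, -0.1, -3.4]
grip_width: 0.0196
t 11.9167 pos [ 0.454  -0.0808  0.1728] rpy [-1.7993e+02 -1.2000e-01  1.7093e+02] w 0.019573846264017015 F [ 0.5 -0.1 -3.4]
shares total tx 0.418 ty 1.979 tz -0.005 rz -0.268
rot shares rx -0.017 ry -0.031 rz -0.268
bolt rail [ -0.4 -11.5] stop yaw rel rail 178.93 z 0.1728 F [ 0.5 -0.1 -3.4] M [0.04 0.05 0.01]
```

```bash
python3 -m pendant '[{"tx":0,"ty":-0.08,"tz":0,"rx":0,"ry":0,"rz":-0.27,"grip":1},{"tx":0,"ty":-0.08,"tz":0,"rx":0,"ry":0,"rz":0,"grip":1},{"tx":0,"ty":-0.08,"tz":0,"rx":0,"ry":0,"rz":0,"grip":1},{"tx":0,"ty":-0.06,"tz":0,"rx":0,"ry":0,"rz":0,"grip":1}]' 45
python3 -c "
from h import *
plan(.45,0,.173,172);bolt()
b=snap('side','s8.png')['pixels']
cv2.imwrite('pics/s8c.png',cv2.resize(b[150:270,220:330],None,fx=5,fy=5,interpolation=cv2.INTER_CUBIC))
b=snap('top','t8.png')['pixels']
cv2.imwrite('pics/t8c.png',cv2.resize(b[170:270,310:440],None,fx=5,fy=5,interpolation=cv2.INTER_CUBIC))
"
```

```text
time_s: 12.25
ee_pos: [0.4522, -0.0934, 0.1728]
eef_rot: [-3.141, -0.002, 3.0]
force: [-0.3, 0.6, -2.7]
grip_width: 0.0195
t 12.25 pos [ 0.4522 -0.0934  0.1728] rpy [-1.7998e+02 -1.2000e-01  1.7190e+02] w 0.019491097859098343 F [-0.3  0.6 -2.7]
shares total tx 0.383 ty 2.303 tz -0.005 rz -0.026
rot shares rx -0.006 ry -0.031 rz -0.026
bolt rail [ -0.5 -23.9] stop yaw rel rail 179.9 z 0.1728 F [-0.3  0.6 -2.7] M [ 0.2   0.02 -0.01]
```

View pics/s8c.png

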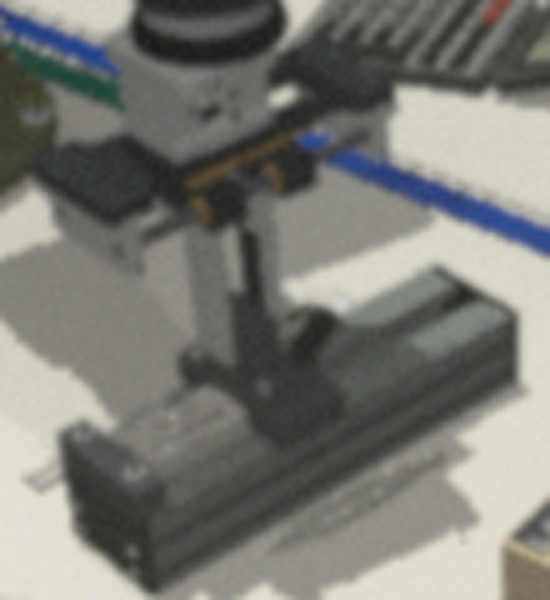

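View pics/t8c.png

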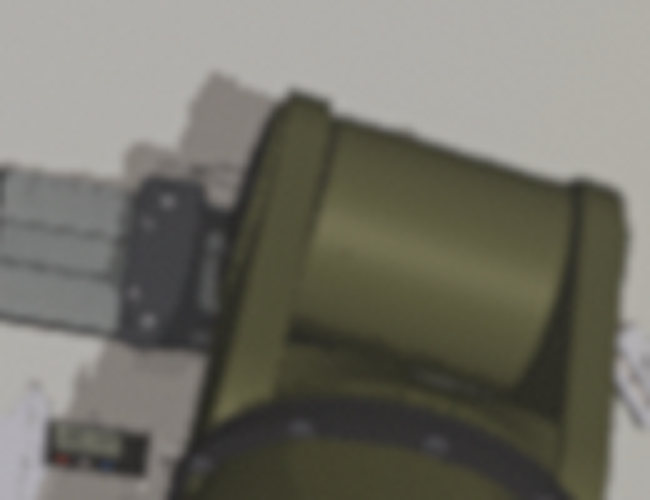

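```bash
python3 -m pendant '[{"tx":0,"ty":-0.06,"tz":0,"rx":0,"ry":-0.03,"rz":0,"grip":1},{"tx":0,"ty":-0.06,"tz":0,"rx":0,"ry":0,"rz":0,"grip":1},{"tx":0,"ty":-0.03,"tz":0,"rx":0,"ry":0,"rz":0,"grip":1}]' 45
python3 -c "
from h import *
bolt()"
python3 -m pendant '[{"tx":0,"ty":-0.05,"tz":0,"rx":0,"ry":0,"rz":0,"grip":1}]' 45
python3 -c "
from h import *
bolt()"
python3 -m pendant '[{"tx":0,"ty":-0.05,"tz":0,"rx":0,"ry":0,"rz":0,"grip":1}]' 45
python3 -c "
from h import *
bolt()"
```

```text
time_s: 12.6
ee_pos: [0.4513, -0.0993, 0.1728]
eef_rot: [-3.141, 0.0, 3.0]
force: [1.3, 10.3, 0.7]
grip_width: 0.0194
bolt rail [ -0.5 -29.9] stop yaw rel rail 179.89 z 0.1728 F [ 1.3 10.3  0.7] M [ 2.06 -0.1   0.12]
time_s: 12.68
ee_pos: [0.4511, -0.1, 0.1729]
eef_rot: [3.138, -0.0, 2.999]
force: [2.9, 30.3, 4.9]
grip_width: 0.0199
bolt rail [ -0.6 -30.6] stop yaw rel rail 179.85 z 0.1729 F [ 2.9 30.3  4.9] M [ 6.39 -0.6   0.27]
time_s: 12.77
ee_pos: [0.4511, -0.1004, 0.173]
eef_rot: [3.134, -0.0, 2.999]
force: [4.2, 22.3, -1.1]
grip_width: 0.0195
bolt rail [ -0.6 -31. ] stop yaw rel rail 179.83 z 0.173 F [ 4.2 22.3 -1.1] M [ 4.67 -0.76  0.25]
```

```bash
python3 -m pendant '[{"tx":0,"ty":-0.005,"tz":0.01,"rx":0.1,"ry":0,"rz":0,"grip":1},{"tx":0,"ty":0,"tz":0,"rx":0,"ry":0,"rz":0,"grip":1}]' 45
python3 -c "
from h import *
plan(.45,0,.173,172);bolt()
b=snap('side','s9.png')['pixels']
cv2.imwrite('pics/s9c.png',cv2.resize(b[180:270,225:315],None,fx=7,fy=6,interpolation=cv2.INTER_CUBIC))
"
```

```text
time_s: 12.93
ee_pos: [0.4514, -0.0993, 0.1729]
eef_rot: [3.138, 0.0, 2.999]
force: [0.0, 0.6, -3.4]
grip_width: 0.0197
t 12.9333 pos [ 0.4514 -0.0993  0.1729] rpy [1.7980e+02 1.0000e-02 1.7184e+02] w 0.019650551851437985 F [ 0.   0.6 -3.4]
shares total tx 0.386 ty 2.451 tz -0.003 rz -0.041
rot shares rx 0.051 ry 0.004 rz -0.041
bolt rail [ -0.4 -29.9] stop yaw rel rail 179.84 z 0.1729 F [ 0.   0.6 -3.4] M [0.02 0.1  0.03]
```

View pics/s9c.png

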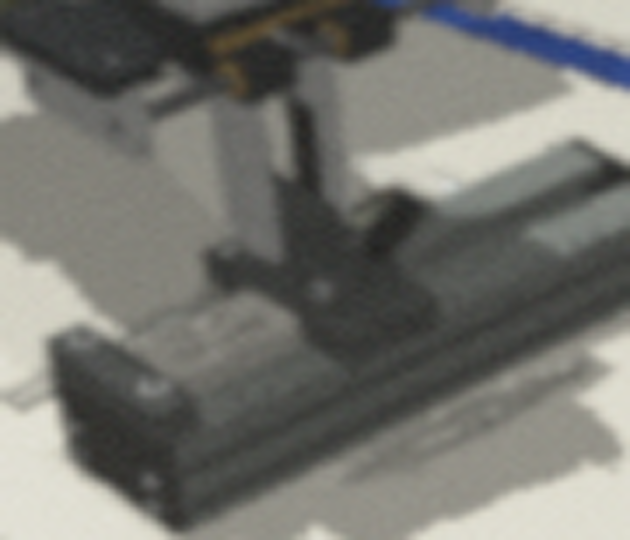

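```bash
python3 -m pendant '[{"tx":0,"ty":0,"tz":0,"rx":0,"ry":0,"rz":0,"grip":0.1},{"tx":0,"ty":0,"tz":0,"rx":0,"ry":0,"rz":0,"grip":0.1},{"tx":0,"ty":0,"tz":0,"rx":0,"ry":0,"rz":0,"grip":0.1},{"tx":0,"ty":0,"tz":-0.3,"rx":0,"ry":0,"rz":0,"grip":0.1},{"tx":0,"ty":0,"tz":-0.6,"rx":0,"ry":0,"rz":0,"grip":0.1},{"tx":0,"ty":0,"tz":-0.8,"rx":0,"ry":0,"rz":0,"grip":0.1},{"tx":0,"ty":0,"tz":-0.6,"rx":0,"ry":0,"rz":0,"grip":1},{"tx":0,"ty":0,"tz":0,"rx":0,"ry":0,"rz":0,"grip":1}]' 45
python3 -c "
from h import *
bolt()
b=snap('side','s10.png')['pixels']
cv2.imwrite('pics/s10c.png',cv2.resize(b[150:270,220:330],None,fx=5,fy=5,interpolation=cv2.INTER_CUBIC))
b=snap('top','t10.png')['pixels']
cv2.imwrite('pics/t10c.png',cv2.resize(b[170:270,310:440],None,fx=5,fy=5,interpolation=cv2.INTER_CUBIC))
"
```

```text
time_s: 13.65
ee_pos: [0.4511, -0.101, 0.269]
eef_rot: [3.139, 0.0, 2.998]
force: [0.5, -0.5, 0.3]
grip_width: 0.0326
bolt rail [ -0.4 -31.7] stop yaw rel rail 179.77 z 0.269 F [ 0.5 -0.5  0.3] M [-0.03 -0.07 -0.02]
```

View pics/s10c.png

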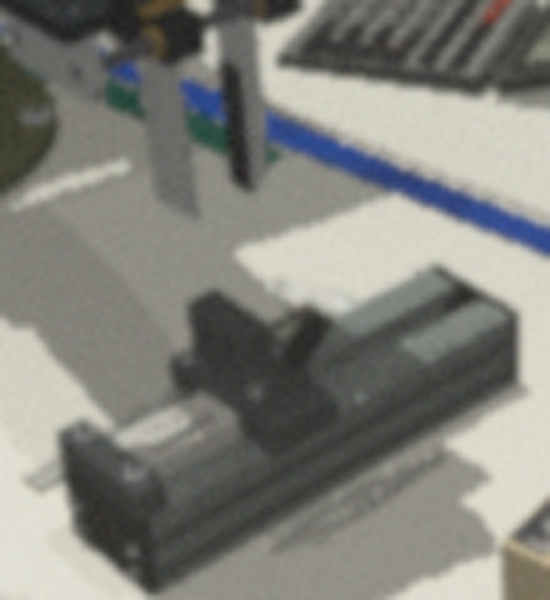

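View pics/t10c.png

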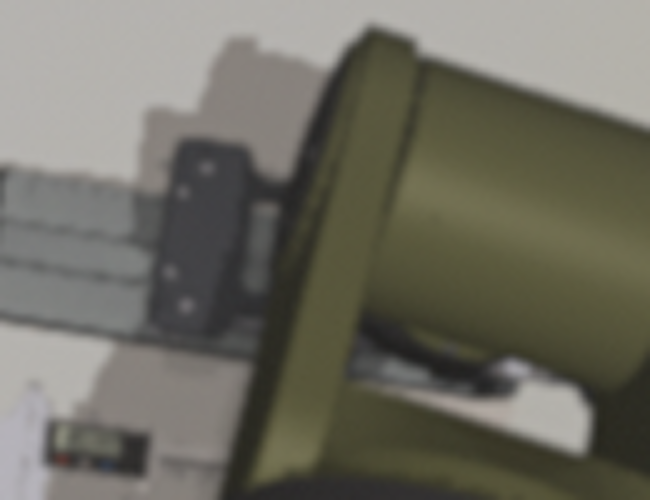

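```bash
python3 -m pendant '[{"tx":-0.4,"ty":0.03,"tz":0,"rx":0,"ry":0,"rz":-0.05,"grip":1},{"tx":-0.6,"ty":0,"tz":0,"rx":0,"ry":0,"rz":0,"grip":1},{"tx":-0.5,"ty":0,"tz":0,"rx":0,"ry":0,"rz":0,"grip":1},{"tx":-0.25,"ty":0,"tz":0,"rx":0,"ry":0,"rz":0,"grip":1},{"tx":0,"ty":0,"tz":0,"rx":0,"ry":0,"rz":0,"grip":1}]' 45
python3 -c "
from h import *
stt(172)
b=snap('side','s11.png')['pixels']
cv2.imwrite('pics/s11c.png',cv2.resize(b[150:270,220:330],None,fx=5,fy=5,interpolation=cv2.INTER_CUBIC))
b=snap('top','t11.png')['pixels']
cv2.imwrite('pics/t11c.png',cv2.resize(b[170:270,310:440],None,fx=5,fy=5,interpolation=cv2.INTER_CUBIC))
"
```

```text
time_s: 14.17
ee_pos: [0.5208, -0.1098, 0.2584]
eef_rot: [3.138, -0.012, 3.001]
force: [-0.2, -0.3, -0.8]
grip_width: 0.0001
railxy [ 53.8 -30.6]
t 14.1667 pos [ 0.5208 -0.1098  0.2584] rpy [179.79  -0.66 171.93] w 0.00010169872721585947 F [-0.2 -0.3 -0.8]
shares total tx 0.000 ty 0.000 tz -0.000 rz -0.018
rot shares rx 0.053 ry -0.165 rz -0.018
```

View pics/s11c.png

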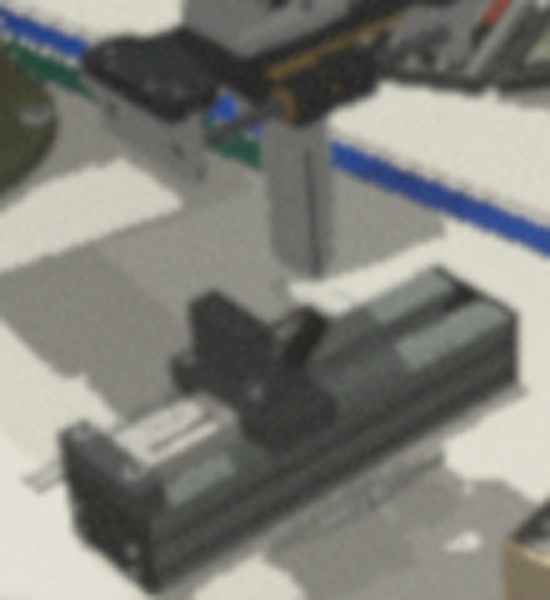

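View pics/t11c.png

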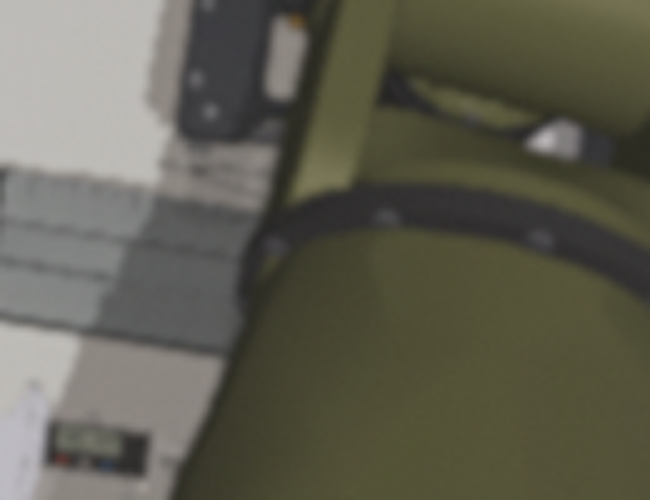

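```bash
python3 -c "
from h import *
c=snap('side')
def pr(x,y,z): 
  w=ORG+EX*x/1e3+EY*y/1e3; u,v=proj(c,[*w,z]); print((x,y,z),round((u-220)*5),round((v-150)*5))
for th in (60,50): pr(23.6+63*np.cos(np.radians(th)),-30,.078+.063*np.sin(np.radians(th)))
pr(53.8,-30.6,.2584-.097); pr(0,-52,.064);pr(0,-112,.064)
"
```

```text
(np.float64(55.10000000000001), -30, np.float64(0.13255960043841963)) 308 321
(np.float64(64.09561941025198), -30, np.float64(0.1262607999164956)) 320 340
(53.8, -30.6, 0.16140000000000002) 301 272
(0, -52, 0.064) 216 403
(0, -112, 0.064) 120 455
```

```bash
python3 -m pendant '[{"tx":-0.06,"ty":0,"tz":0.2,"rx":0.05,"ry":-0.16,"rz":0,"grip":1},{"tx":0,"ty":0,"tz":0.2,"rx":0,"ry":0,"rz":0,"grip":1},{"tx":-0.05,"ty":0,"tz":0.15,"rx":0,"ry":0,"rz":0,"grip":1},{"tx":-0.1,"ty":0,"tz":0.15,"rx":0,"ry":0,"rz":0,"grip":1},{"tx":-0.1,"ty":0,"tz":0.15,"rx":0,"ry":0,"rz":0,"grip":1}]' 45
python3 -c "
from h import *
stt(172)
b=snap('side','s12.png')['pixels']
cv2.imwrite('pics/s12c.png',cv2.resize(b[150:270,220:330],None,fx=5,fy=5,interpolation=cv2.INTER_CUBIC))
"
```

```text
time_s: 14.73
ee_pos: [0.5303, -0.1113, 0.2258]
eef_rot: [-3.141, 0.005, 3.0]
force: [3.5, 0.2, 9.2]
grip_width: 0.0006
railxy [ 63.4 -30.7]
t 14.7333 pos [ 0.5303 -0.1113  0.2258] rpy [-179.98    0.3   171.89] w 0.0006176777629454702 F [3.5 0.2 9.2]
shares total tx 0.000 ty 0.000 tz -0.000 rz -0.027
rot shares rx -0.005 ry 0.074 rz -0.027
```

View pics/s12c.png

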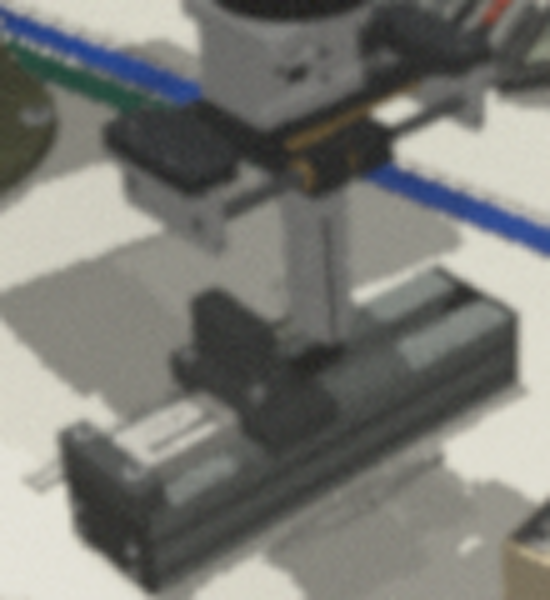

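```bash
python3 -m pendant '[{"tx":-0.1,"ty":0,"tz":0.15,"rx":0,"ry":0.05,"rz":0,"grip":1},{"tx":-0.1,"ty":0,"tz":0.15,"rx":0,"ry":0,"rz":0,"grip":1},{"tx":-0.1,"ty":0.01,"tz":0.15,"rx":0,"ry":0,"rz":0,"grip":1},{"tx":-0.05,"ty":0,"tz":0.15,"rx":0,"ry":0,"rz":0,"grip":1}]' 45
python3 -c "
from h import *
stt(172)
b=snap('side','s13.png')['pixels']
cv2.imwrite('pics/s13c.png',cv2.resize(b[150:270,220:330],None,fx=5,fy=5,interpolation=cv2.INTER_CUBIC))
"
```

```text
time_s: 15.12
ee_pos: [0.5462, -0.1138, 0.2022]
eef_rot: [-3.14, 0.007, 3.0]
force: [2.3, 0.2, 5.4]
grip_width: 0.0003
railxy [ 79.5 -31. ]
t 15.1167 pos [ 0.5462 -0.1138  0.2022] rpy [-179.9     0.38  171.88] w 0.0003188771722763699 F [2.3 0.2 5.4]
shares total tx 0.000 ty 0.000 tz -0.000 rz -0.030
rot shares rx -0.024 ry 0.094 rz -0.030
```

View pics/s13c.png

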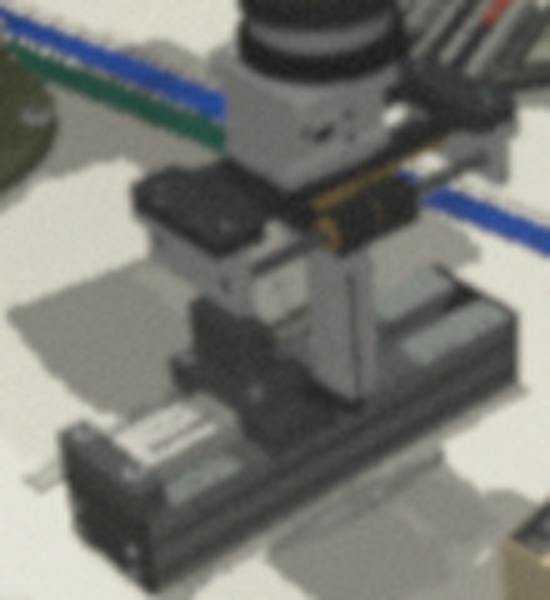

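```bash
python3 -m pendant '[{"tx":-0.02,"ty":0.02,"tz":0.12,"rx":0,"ry":0.08,"rz":0,"grip":1},{"tx":0,"ty":0,"tz":0.15,"rx":0,"ry":0,"rz":0,"grip":1},{"tx":0,"ty":0,"tz":0.15,"rx":0,"ry":0,"rz":0,"grip":1}]' 45
python3 -c "
from h import *
stt(172)"
python3 -m pendant '[{"tx":0,"ty":0,"tz":0.1,"rx":0,"ry":0,"rz":0,"grip":1}]' 45
python3 -m pendant '[{"tx":0,"ty":0,"tz":0.1,"rx":0,"ry":0,"rz":0,"grip":1}]' 45
python3 -m pendant '[{"tx":0,"ty":0,"tz":0.1,"rx":0,"ry":0,"rz":0,"grip":1}]' 45
```

```text
time_s: 15.42
ee_pos: [0.5485, -0.1132, 0.185]
eef_rot: [-3.14, 0.005, 3.0]
force: [3.4, -0.6, 6.9]
grip_width: 0.0004
railxy [ 81.7 -30.2]
t 15.4167 pos [ 0.5485 -0.1132  0.185 ] rpy [-179.9     0.28  171.87] w 0.0004343563396118014 F [ 3.4 -0.6  6.9]
shares total tx 0.000 ty 0.000 tz -0.000 rz -0.033
rot shares rx -0.025 ry 0.070 rz -0.033
time_s: 15.5
ee_pos: [0.5489, -0.1133, 0.1811]
eef_rot: [-3.14, 0.007, 3.0]
force: [-2.0, 0.3, 22.3]
grip_width: 0.0006
time_s: 15.58
ee_pos: [0.5494, -0.1134, 0.179]
eef_rot: [-3.14, 0.009, 3.0]
force: [-15.4, 2.1, 48.5]
grip_width: 0.0003
time_s: 15.67
ee_pos: [0.5497, -0.1135, 0.1782]
eef_rot: [-3.139, 0.01, 3.0]
force: [-24.5, 4.5, 56.6]
grip_width: 0.0003
```

```bash
python3 -m pendant '[{"tx":0,"ty":0,"tz":-0.1,"rx":0,"ry":0,"rz":0,"grip":1},{"tx":0,"ty":0,"tz":-0.5,"rx":0,"ry":0,"rz":0,"grip":1},{"tx":0,"ty":0,"tz":-1,"rx":0,"ry":0,"rz":0,"grip":1},{"tx":-0.5,"ty":0,"tz":-1,"rx":0,"ry":0,"rz":0,"grip":1},{"tx":0,"ty":1,"tz":-0.5,"rx":0,"ry":0,"rz":0,"grip":1},{"tx":0,"ty":1,"tz":0,"rx":0,"ry":0,"rz":0,"grip":1},{"tx":0,"ty":1,"tz":0,"rx":0,"ry":0,"rz":0,"grip":1},{"tx":0,"ty":1,"tz":0,"rx":0,"ry":0,"rz":0,"grip":1}]' 45
python3 -m pendant '[{"tx":0,"ty":1,"tz":0,"rx":0,"ry":0,"rz":0,"grip":1},{"tx":0,"ty":1,"tz":0,"rx":0,"ry":0,"rz":0,"grip":1},{"tx":0,"ty":1,"tz":0,"rx":0,"ry":0,"rz":0,"grip":1},{"tx":0,"ty":1,"tz":0,"rx":0,"ry":0,"rz":0,"grip":1},{"tx":0,"ty":1,"tz":0,"rx":0,"ry":0,"rz":0,"grip":1}]' 45
python3 -c "
from h import *
stt(172)
b=snap('side','s14.png')['pixels']
cv2.imwrite('pics/s14c.png',cv2.resize(b[180:270,225:325],None,fx=7,fy=6,interpolation=cv2.INTER_CUBIC))
b=snap('top','t14.png')['pixels']
cv2.imwrite('pics/t14c.png',cv2.resize(b[190:270,300:430],None,fx=6,fy=6,interpolation=cv2.INTER_CUBIC))
"
```

```text
time_s: 16.33
ee_pos: [0.589, 0.0392, 0.3056]
eef_rot: [-3.141, 0.001, 2.99]
force: [0.5, 0.3, -0.4]
grip_width: 0.0009
time_s: 16.75
ee_pos: [0.6171, 0.246, 0.3027]
eef_rot: [-3.139, -0.005, 2.989]
force: [0.4, -0.6, 0.2]
grip_width: 0.0006
railxy [ 99.6 335.1]
t 16.75 pos [0.6171 0.246  0.3027] rpy [-179.86   -0.3   171.28] w 0.0006021224157386298 F [ 0.4 -0.6  0.2]
shares total tx 0.000 ty 0.000 tz -0.000 rz -0.181
rot shares rx -0.034 ry -0.076 rz -0.181
```

View pics/s14c.png

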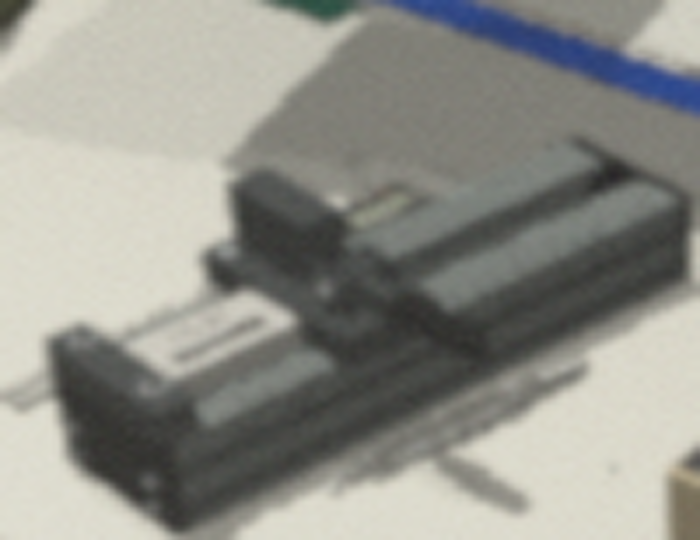

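View pics/t14c.png

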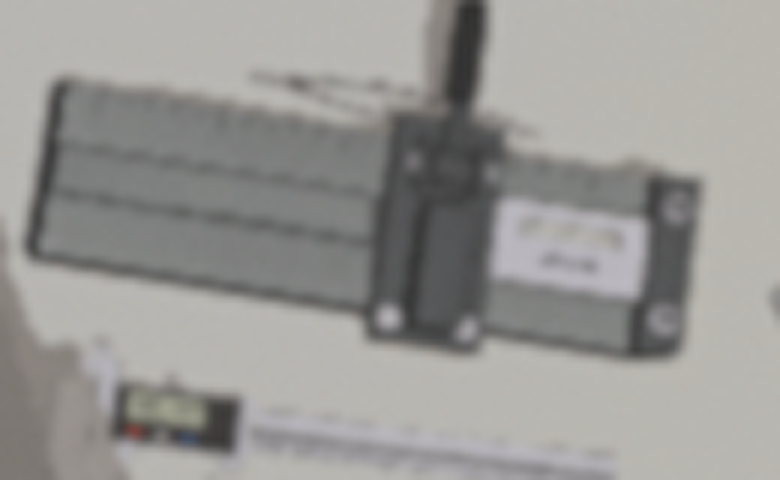

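View pics/t14.png

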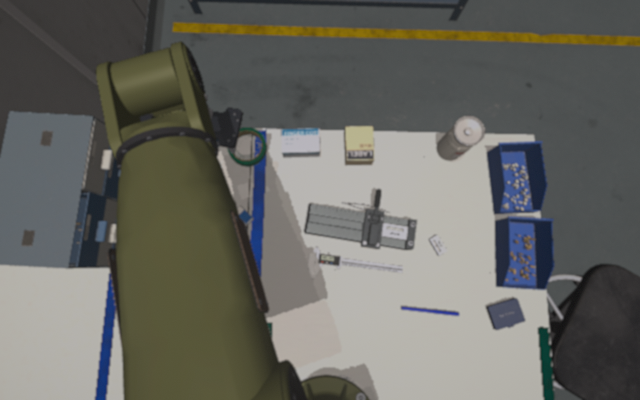

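Run:
```python
from h import *
c=snap('top')
def q(x,y,z): return rel(onz(c,300+(x+.5)/6-.5,190+(y+.5)/6-.5,z))
print('gauge',[q(*p,.064) for p in((497,202),(650,213),(643,298),(490,280))])
print('base',[q(*p,.068) for p in((397,113),(505,127),(480,352),(366,338))])
print('fence inner top',q(652,180,.068),q(633,350,.068))
print('lever end',q(470,0,.078))
s=snap('side')
for th in (0,3,6,10):
  t=np.radians(th); w=ORG+EX*(.0236+.070*np.cos(t))+EY*-.030; u,v=proj(s,[*w,.078+.070*np.sin(t)]); print(th,(u-225)*7,(v-180)*6)
im=cv2.imread('pics/t14.png'); cv2.imwrite('pics/t14l.png',cv2.resize(im[180:250,340:430],None,fx=8,fy=8,interpolation=cv2.INTER_CUBIC))
im=cv2.imread('pics/s14.png'); cv2.imwrite('pics/s14l.png',cv2.resize(im[205:245,250:310],None,fx=12,fy=12,interpolation=cv2.INTER_CUBIC))
for th in (0,3,6,10,20):
  t=np.radians(th)
  for r in (.030,.070):
    w=ORG+EX*(.0236+r*np.cos(t))+EY*-.030; u,v=proj(s,[*w,.078+r*np.sin(t)]); print(th,r,'s14l',round((u-250)*12),round((v-205)*12))
```

```text
gauge [array([ 12.7, -51.9]), array([  18., -112.]), array([ -15.5, -113.3]), array([-18.1, -53.2])]
base [array([40.8, -7.6]), array([ 42.1, -50.5]), array([-46.7, -52.4]), array([-48.3,  -8. ])]
fence inner top [  30.5 -110.4] [ -36.5 -111. ]
lever end [ 88.2 -28.7]
0 475.32565434597797 352.46537859878913
3 474.6453207128838 345.3738560511514
6 473.6061609826133 338.0656048110421
10 471.66466409017636 328.02161272620117
0 0.03 s14l 390 320
0 0.07 s14l 515 405
3 0.03 s14l 390 314
3 0.07 s14l 514 391
6 0.03 s14l 389 308
6 0.07 s14l 512 376
10 0.03 s14l 387 300
10 0.07 s14l 509 356
20 0.03 s14l 382 278
20 0.07 s14l 496 304
```

View pics/s14l.png

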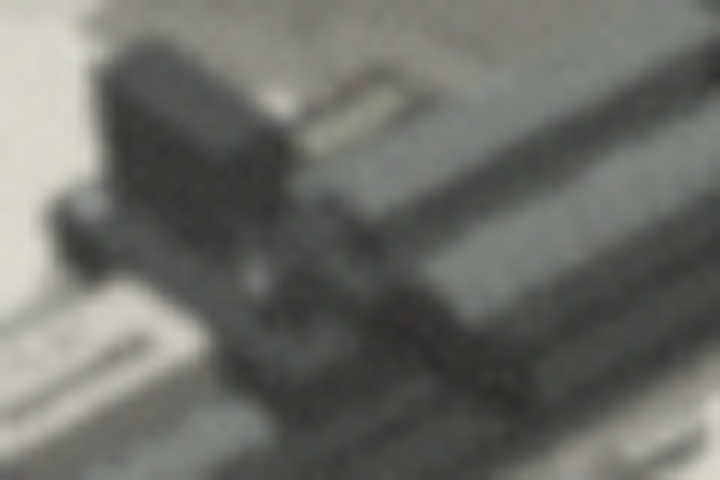

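View pics/t14l.png

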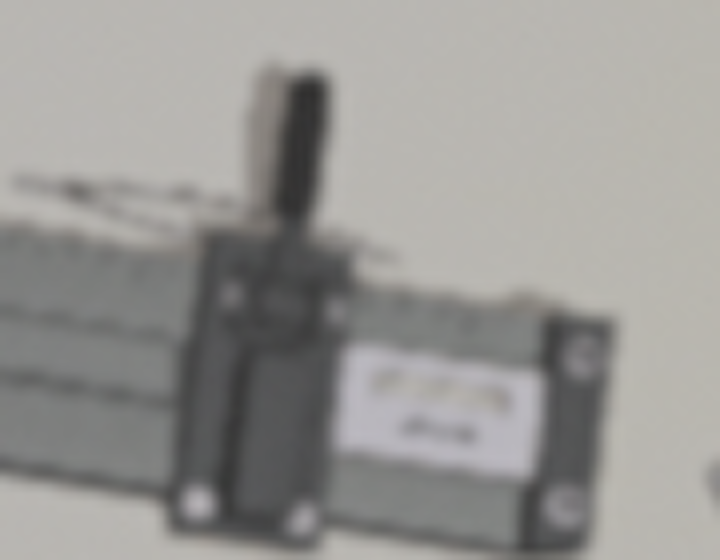

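Run:
```python
from h import *
c=snap('top','t15.png'); im=c['pixels']
# rectify at z=.064, rail frame, 0.25 mm/px : X right = rail y from -125..-35 ; Y = rail x 30..-30
ys=np.arange(-125,-34,.25); xs=np.arange(32,-32,-.25)
T=np.array(c['world_from_camera'])
mp=np.array([[proj(c,[*(ORG+EX*x/1e3+EY*y/1e3),.064]) for y in ys] for x in xs],np.float32)
r=cv2.remap(im,mp[...,0],mp[...,1],cv2.INTER_CUBIC); cv2.imwrite('pics/rect15.png',cv2.resize(r,None,fx=2,fy=2))
g=cv2.GaussianBlur(cv2.cvtColor(r,cv2.COLOR_BGR2GRAY),(0,0),3)
_,m=cv2.threshold(g,135,255,cv2.THRESH_BINARY)
n,l,s,ct=cv2.connectedComponentsWithStats(m)
for i in range(1,n):
  if s[i,4]>2000:
    k=(l==i).astype(np.uint8); cn=cv2.findContours(k,cv2.RETR_EXTERNAL,cv2.CHAIN_APPROX_NONE)[0][0]
    (cx,cy),(w,h),a=cv2.minAreaRect(cn); print('c',ys[0]+cx*.25,xs[0]-cy*.25,'wh',w*.25,h*.25,a)
    mu=cv2.moments(k,True); print('moment ang',np.degrees(.5*np.arctan2(2*mu['mu11'],mu['mu20']-mu['mu02'])))
    P=cn[:,0,:].astype(np.float32)
    x0,x1=P[:,0].min(),P[:,0].max()
    for nm,sel in(('up',(P[:,1]<cy)&(P[:,0]>x0+40)&(P[:,0]<x1-40)),('lo',(P[:,1]>cy)&(P[:,0]>x0+40)&(P[:,0]<x1-40))):
      f=np.polyfit(P[sel,0],P[sel,1],1); print(nm,np.degrees(np.arctan(f[0])))
```

```text
c -82.125 -0.375 wh 35.75 60.25 90.0
moment ang -0.4194023854571665
up -1.4574277283593067
lo 0.07990382446844231
```

View pics/rect15.png

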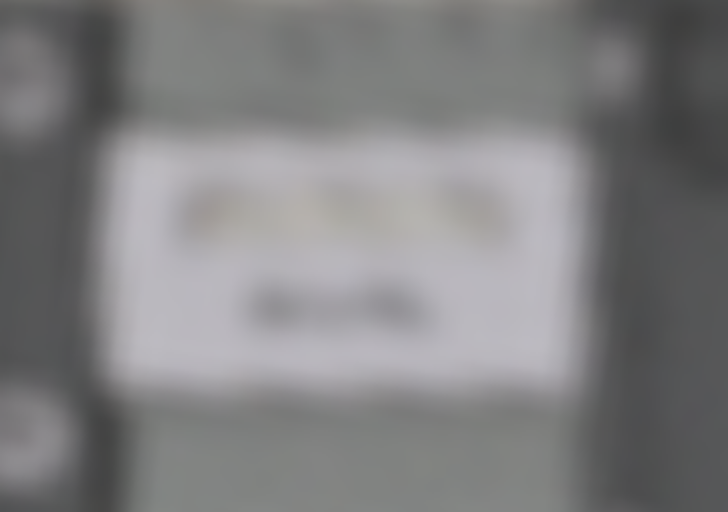

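```bash
python3 -c "
from h import *
print(ctrl.hand_in()); print(ctrl.get_obs()['time_s'])"
```

```text
the job is handed in; nothing more can be done
None
the job is handed in; nothing more can be done
```

The stop is set to the gauge block and locked, and I handed the job in at about 17 s of the 58 s; no verdict was reported. I lowered its foot through the slot near rail y = +53 mm and turned it a quarter turn. I then slid it against the gauge block until the wrist force reached about 30 N. Finally I pressed the lever down to its hard stop, at about 57 N upward on the wrist.

**Last checks**
- **Gauge block:** the top view puts its centre at rail y = -82.1 mm and x = -0.4 mm. It is square to within about 1.5°, and I saw no gap to the fence or the stop.
- **Stop:** its base is centred at y ≈ -30 mm and within about 1° of square. It stands at seated height.
- **Lever:** the side view shows it level, judged by its end position. I could not read the joint value directly.
- **Bystanders:** the caliper and tweezers show no visible shift in the final top view. The arm hid the eraser and loupe there; I felt no contact near them.

**Disagreements**
- **Stop position across the rail:** the corners in the top view gave x ≈ -3 mm, while the arm pose before release gave -0.4 mm. Both are inside the ±6 mm limit.
- **Stop in the side view during insertion:** the base appeared about 2 pixels (roughly 5 mm) off the prediction. The contact height and the free quarter turn agreed with the arm pose, so I went by that.
- **Gauge block angle:** rough hand-picked corners suggested a skew of 2–5°. The finer edge fit gave 0.1–1.5°, which I trusted.

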